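Measure a child's clog on the mudroom foot gauge

ROBOT

A 6-joint arm with a two-finger parallel gripper is mounted at the origin on the work surface. World frame = base frame: x ahead of the robot, y to its left, z up, the work surface at z = 0. Lengths are in m, angles in degrees, forces in N, time in s.
With the tool pointing down it reaches from about 0.35 to 0.875 m from the base axis. Payload 4.2 kg.
Tool frame: the origin (TCP) lies on the mounting face of the last link; the fingertips stand 182 mm ahead of it and the grasp point (between the pads) lies 164 mm ahead of it (r.tcp_to_grasp is the distance from the TCP to the grasp point, in m); z points along the fingers, y is the line along which they close (so a half turn about z gives the same grasp; the last joint's range is limited). The gripper opens to 87 mm and grips with 3 to 60 N. Pads are 19 mm wide; open, the fingers measure 117 mm over their backs; the gripper's body (75 mm by 190 mm) begins 51 mm behind the grasp point.
Start: joints at [87.239, 22.042, 0.453, 0, -68.411, -14.817], TCP at [0.189, 0.596, 0.405] pointing down, gripper open.
Joint ranges: [-179.83, 179.83], [-69.29, 118.12], [-61.27, 80.66], [-181.25, 117.63], [-171.15, -9.14], [-177.46, 177.46]. Speed limits (degrees/s): [159.86, 159.86, 180, 180, 180, 180].

INTERFACE

Orientations are given as a 3x3 rotation matrix whose columns are the frame's x, y, z axes.
In Python, from station import sense, eyes, r gives the robot as it stands.
- The arm moves only by the tool jog_arm, never from a script. Its argument "increments" is a list of rows, each a list of 4 numbers: the shift along the tool's x, y, z normalised to -1 to 1, where 1 is 0.02 m, then the turn about the tool's z normalised to -1 to 1, where 1 is 0.08 rad. A call has 1 to 10 rows; each row shifts and turns the commanded pose from where the row before left it, along the tool's axes as they then stand; what a row does not reach is not made up. A row lasts 1/10 s, in which the tool goes at most 50 mm and 8.59 degrees, less where a joint would pass 70% of its speed; a pose out of reach is approached as far as the arm can. A call with a number of a shift or a turn outside -1 to 1 is refused whole. A call with a gripper value outside its range is refused whole. "grip" is the finger opening in mm, from 0 to 87, set as the call begins (left out, the last holds). The fingers move at their own pace and stop on an object; the grip force is fixed at half the most. Time passes only in rows, so rows that do not move let the fingers close. It gives the time, the measured TCP pose, the force, the opening and the grip force at its end, in the units of the state.
- sense(): the state, without advancing time (a new reading comes with each control period).
- eyes.capture(name): name is "side" or "top" or "wrist"; returns the picture (400x640x3 uint8, blue, green, red); there is no depth.
- eyes.get_calibration(name): a dict with "camera_matrix" (3x3 intrinsics, pixels), "R" (3x3) and "t" (3): a world point X has camera coordinates R X + t; the wrist camera has in their place "T_tool_cam" (4x4, takes a point from camera to tool coordinates, whose origin is the TCP and whose axes are the flange's). Camera axes: x right, y down, z forward; pixel columns grow to the right and rows downward; lengths in m; the calibration is good to about 2 mm. A picture is of the moment at which its call begins: read the wrist's pose just before it. get_calibration takes no time and is no camera call.
- r.finish_job(): hands the job in; it is judged then, once.
Trained networks look in the newest picture that a camera, given by its name, has taken for a name from the list of things; names that differ only in an ending like _2 or _b are one class to them, and where a whole thing is asked for, a point or a joint stands for the part that bears it (a point fixed in the world has none). Each returns a list of dicts, best first, with "conf" (0 to 1); they miss things now and then, are a little off and sometimes report something else, mostly with a low value. They report only what shows in the picture. A call takes as long as a camera call. They do not tell look-alikes from the thing itself.
- eyes.spot_in(camera, name): "centre" ([x, y, z] in m, in world coordinates, good to about 4 mm: the middle of the surface that is visible of it).
- eyes.outline_of(camera, name): "mask" (400x640 bool, what is visible of it).
The state is a dict: "time_s": time; "joints": joint angles; "joint_velocities": joint speeds; "effort": joint torques, N m; "tcp_pos": TCP position; "ee_rot": TCP orientation; "wrist_force": force on the tool from outside, world axes, zero at the start; "moment": the same for the moment, N m; "gripper_width": opening from 0.0 (shut) to 1.0 (fully open); "gripper_force": force on a finger pad.
Only numpy, scipy, OpenCV 4.12 (cv2) and the standard library are available. Lean on these libraries where they do the work, as an engineer would, in place of code of your own. Each camera call takes 0.05 s, during which the arm holds its last target. There are 200 camera calls.

TASK

Measure the green clog on the foot gauge: it must lie flat and straight, its long side against the steel side fence and its heel right back against the black heel stop. Slide the red size slide up to the toe until it stops, press it gently but snugly for half a second so that the clog is held between slide and heel stop, never forcing it, then let go and leave it there. Keep off the coat-hook rail overhead and leave the other things on the bench where they are.

Things in the scene. Friction and masses are not known exactly. Their poses are not given: they have to be found in the camera images.
- gauge: Foot gauge screwed to the bench: aluminium plate 130 x 395 x 8 mm (x, y, z). Origin on the bench under it; the plate spans x -65 to 65, y -215 to 180, top at z = 8. Gauge +x points away from the robot, +y to the heel stop; turned up to 15 degrees from the robot's axes. With the clog seated, the clog's origin is at about gauge x = 10, y = 77. The near (-x) side is open.
- heel_stop (a point): On the bench-top plate, middle of the black heel stop's face that meets the heel (gauge x = 5, y = 160 mm). The stop is an upright wall across the +y end, 100 mm wide in x, 12 thick, top at z = 53 mm.
- fence (a point): Foot of the dark steel side fence's face that meets the clog's long side (gauge x = 45, y = 55 mm), on the gauge's far side. The fence runs from gauge y = -50 to 160 mm, 12 mm thick, top at z = 26 mm.
- slide: Red plastic size slide running along gauge y, axes as the gauge, 170 mm travel, centre line at gauge x = 10. Origin: in the toe face (60 wide, 40 mm high), at the plate's top. Pushed to +y it drags with about 2.5 N, stays where it is left, and only the clog stops it. Snug is a press on the toe above 4 N (drag comes on top); above 35 N between slide and clog is forcing it.
- slide_grip (a point): Centre of the slide's upright grip, 62 mm behind the toe face (slide y = -62), 27 mm above the plate. The grip is 44 mm wide in x, 16 thick in y, its top 52 mm above the plate. A low carriage (10 mm high) joins it to the toe face, with 44 mm free between; open space behind it. It can be pushed from behind or pinched along y.
- clog: Loose green child's clog, cork sole, 70 wide (x), 165 long (y), 60 mm high, 0.18 to 0.35 kg. Origin: centre of underside; toe to -y. Seated, its axes agree with the gauge's. Sole 22 mm thick, sides straight, corners rounded by 20 mm: toe and heel flats 30 mm wide. Starts on the plate askew (to 13 degrees), 15 to 40 mm short of the heel stop, off the fence; slides with 1 to 4 N.
- clog_toe (a point): Middle of the clog's flat toe edge, 11 mm above its underside.
- clog_heel (a point): Middle of the clog's flat heel edge, 11 mm above its underside.
- rail: Fixed wooden coat-hook rail over the gauge, same yaw; origin at bench level, within 12 mm of the gauge's. Board along y (-350 to 310), x -45 to -15, z 225 to 285 mm; hooks stick out to x = 54 mm at z 235 to 267. Posts 30 mm square at x = -30, y = -335 and 295; feet 100 x 60 x 12. Contact above 4 N counts as hitting it.
- rail_low (a point): Middle of the rail board's lower edge on the robot's side (rail x = -45, y = -20, z = 225 mm). The board and hooks hang over clog and slide: reach in under this edge from the robot's side with the tool leaning 30 to 45 degrees, fingers pointing forward and down.
- saucer: Bystander: brown ceramic planter saucer, 124 mm across, 22 mm high, beyond the gauge. Origin: centre of underside.
- tin: Bystander: aluminium tin with twist cap, 66 mm across, 63 mm high, beyond the gauge. Origin: centre of underside.
- shoehorn: Bystander: stainless shoe horn 172 x 44 x 10 mm lying flat on the robot's side of the gauge. Origin: under its middle; long axis x.
Not all that is in view belongs to the job. Leave any white or yellow look-alike of the clog alone.

How it is judged:
By the outcome, as a careful person would: the job done as asked, in the order asked, and still so for the second after the job is handed in, with the robot touching nothing.
It also fails if it takes over 72 s, if anything falls off the work surface, if the arm or the gripper's body presses on something with over 40 N, if the wrist force passes 120 N, or if a joint passes its speed limit or range.

## Working session

There is one attempt and no reset: what is moved stays moved. The work goes in short steps, Python scripts to look and compute and a tool call to move; the robot and the scene stay as the last step left them, time stands still between calls to the robot, and variables do not carry over. Pictures are saved under pics/ and viewed, at most 10 in all, crops included, and the job is handed in when it is done.

Besides the shell and the picture viewer there is one more tool, called after "Emit:" by a JSON object that holds its "op" and its "data". jog_arm: Moves the arm, as the interface text tells. Its arguments: {"type":"object","properties":{"increments":{"type":"array"},"grip":{"type":"number"}},"required":["increments"]}

```bash
ls; mkdir -p pics; python3 - <<'E'
from station import sense, eyes, r
import cv2,numpy as np
s=sense();print(s['time_s'],s['tcp_pos'],s['ee_rot'],s['wrist_force'])
for c in ['top','side']:
    im=eyes.capture(c);cv2.imwrite(f'pics/{c}0.png',im)
    k=eyes.get_calibration(c);print(c,np.round(k['camera_matrix'],1).tolist(),np.round(k['R'],3).tolist(),np.round(k['t'],3).tolist())
    for n in ['clog','gauge','heel_stop','fence','slide','slide_grip','clog_toe','clog_heel','rail_low','saucer','tin','shoehorn']:
        print(n,[(np.round(d['centre'],3).tolist(),round(d['conf'],2)) for d in eyes.spot_in(c,n)[:3]])
print(np.round(eyes.get_calibration('wrist')['T_tool_cam'],3), r.tcp_to_grasp, sense()['time_s'])
E
```

```text
pics
0.0 [0.18865834 0.59561941 0.40363331] [[ 9.53241482e-01 -3.02209019e-01 -6.20532727e-04]
 [-3.02209652e-01 -9.53239112e-01 -2.12659798e-03]
 [ 5.11610258e-05  2.21469239e-03 -9.99997546e-01]] [ 0.36265047  0.22278024 -0.27367336]
top [[402.6, 0.0, 320.5], [0.0, 402.6, 197.3], [0.0, 0.0, 1.0]] [[-0.072, -0.997, -0.002], [-0.975, 0.071, -0.213], [0.212, -0.013, -0.977]] [0.137, 0.581, 0.978]
clog [([0.425, 0.396, 0.048], 0.87), ([0.415, -0.206, 0.046], 0.86), ([0.607, 0.082, 0.051], 0.59)]
gauge [([0.61, -0.036, 0.01], 0.84)]
heel_stop [([0.606, -0.038, 0.01], 0.81)]
fence [([0.609, -0.039, 0.007], 0.57)]
slide [([0.643, -0.105, 0.022], 0.69)]
slide_grip [([0.643, -0.108, 0.021], 0.64)]
clog_toe [([0.425, 0.39, 0.044], 0.86), ([0.607, 0.084, 0.047], 0.8), ([0.344, 0.025, 0.045], 0.67)]
clog_heel [([0.416, -0.211, 0.048], 0.85), ([0.606, 0.085, 0.054], 0.69), ([0.424, 0.398, 0.045], 0.62)]
rail_low [([0.607, 0.015, 0.279], 0.83)]
saucer [([0.788, -0.032, 0.008], 0.7), ([0.64, -0.109, 0.022], 0.58)]
tin [([0.772, 0.12, 0.06], 0.96), ([0.508, 0.214, 0.004], 0.41)]
shoehorn [([0.506,
[... 339 characters left out ...]
 -0.076, 0.009], 0.88), ([0.617, 0.054, 0.049], 0.17)]
fence [([0.625, -0.076, 0.004], 0.92), ([0.648, -0.106, 0.031], 0.21)]
slide [([0.646, -0.104, 0.03], 0.6)]
slide_grip [([0.65, -0.106, 0.027], 0.63)]
clog_toe [([0.432, 0.39, 0.034], 0.9), ([0.619, 0.055, 0.05], 0.8), ([0.649, -0.108, 0.029], 0.71)]
clog_heel [([0.348, 0.008, 0.04], 0.95), ([0.413, -0.186, 0.045], 0.86), ([0.61, 0.054, 0.05], 0.84)]
rail_low [([0.609, -0.139, 0.266], 0.98)]
saucer [([0.799, -0.026, 0.003], 0.75)]
tin [([0.772, 0.102, 0.063], 0.9)]
shoehorn [([0.507, 0.202, 0.001], 0.6)]
[[ 0.001 -0.967 -0.253  0.069]
 [ 1.     0.001 -0.    -0.   ]
 [ 0.001 -0.253  0.967  0.021]
 [ 0.     0.     0.     1.   ]] 0.1635 1.3
```

View pics/top0.png

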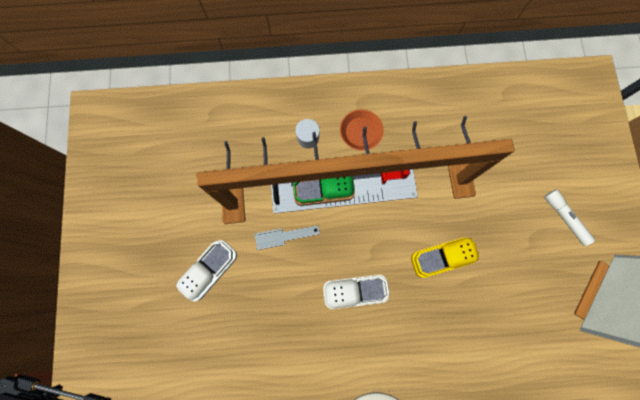

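View pics/side0.png

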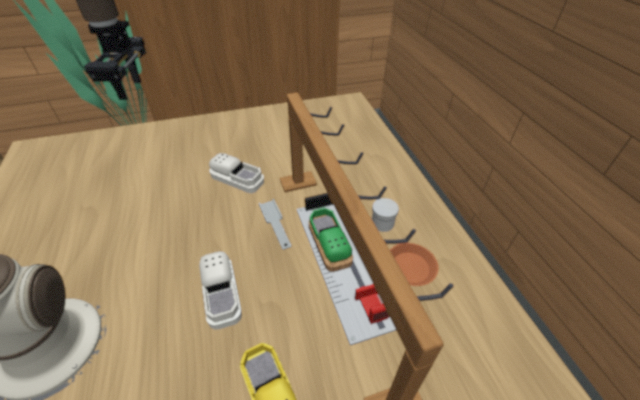

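The top view shows the green clog at (323,188) on the gauge plate, the red slide at (395,175), and the heel stop at (277,192). There are three look-alikes: white at (207,270) and (356,292), and yellow at (446,257). Only the green one on the plate fits the description. The side view shows it at (330,238) and the slide at (372,303). I'll enlarge both to confirm.

```bash
python3 - <<'E'
import cv2
a=cv2.imread('pics/top0.png')[140:225,260:435];b=cv2.imread('pics/side0.png')[185:350,285:415]
a=cv2.resize(a,None,fx=4.5,fy=4.5,interpolation=3);b=cv2.resize(b,None,fx=3.6,fy=3.6,interpolation=3)
def g(im,f,u0,v0,st=10):
    for u in range((u0//st+1)*st,u0+int(im.shape[1]/f),st): cv2.putText(im,str(u),(int((u-u0)*f)-8,8),0,.3,(0,0,255));cv2.line(im,(int((u-u0)*f),10),(int((u-u0)*f),16),(0,0,255))
    for v in range((v0//st+1)*st,v0+int(im.shape[0]/f),st): cv2.putText(im,str(v),(0,int((v-v0)*f)+3),0,.3,(0,0,255));cv2.line(im,(20,int((v-v0)*f)),(26,int((v-v0)*f)),(0,0,255))
g(a,4.5,260,140);g(b,3.6,285,185)
cv2.imwrite('pics/top1.png',a);cv2.imwrite('pics/side1.png',b)
E
```

```text
(no output)
```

View pics/top1.png

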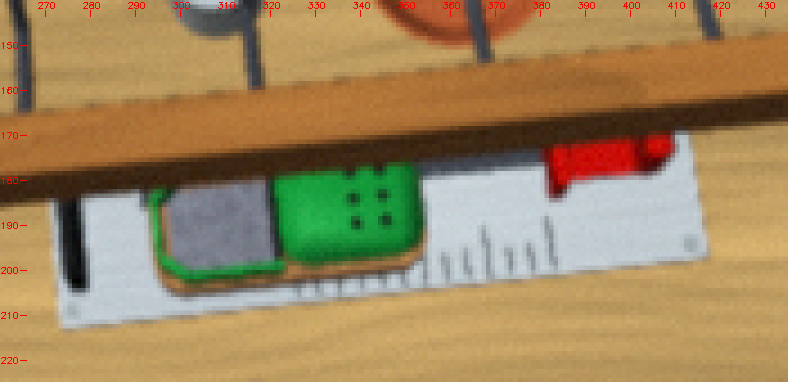

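View pics/side1.png

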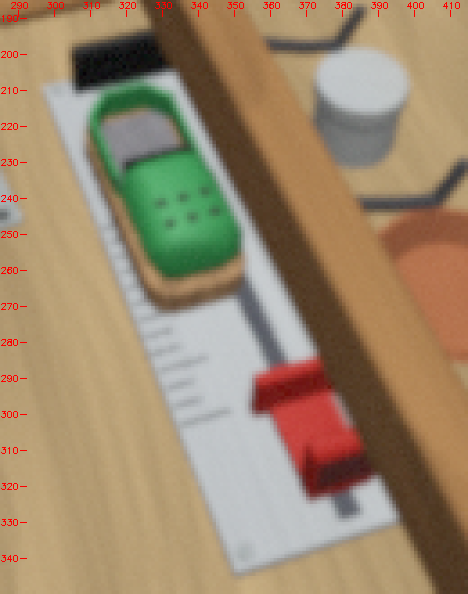

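The crops confirm it: the green clog lies on the plate, heel flat at top-view (293,188) and toe at side-view (336,270). The slide's toe face is at top-view (383,184). Next I'll fit the gauge, slide and clog poses from the clicked points.

Emit:
{"op": "jog_arm", "data": {"increments": [[0,0,-1,-0.43],[0,0,-1,-0.43],[0,0,-1,-0.43],[0,0,-1,-0.43],[0,0,-1,-0.43],[0,0,-1,-0.43],[0,0,-1,-0.43],[0,0,-1,-0.43],[0,0,-1,-0.43],[0,0,0,-0.43]], "grip": 0}}

```text
time_s: 2.3
tcp_pos: [0.1889, 0.5954, 0.5884]
ee_rot: [[0.999, 0.039, 0.002], [0.039, -0.999, 0.006], [0.002, -0.006, -1.0]]
wrist_force: [0.6, -0.3, 1.3]
gripper_width: 0.17
gripper_force: 0.0
```

Emit:
{"op": "jog_arm", "data": {"increments": [[0.7,1,0,0],[0.7,1,0,0],[0.7,1,0,0],[0.7,1,0,0],[0.7,1,0,0],[0.7,1,0,0],[0.7,1,0,0],[0.7,1,0,0],[0.7,1,0,0],[0.7,1,0,0]]}}

```text
time_s: 3.3
tcp_pos: [0.3365, 0.4002, 0.5849]
ee_rot: [[0.999, 0.037, 0.0], [0.037, -0.999, 0.0], [0.0, -0.0, -1.0]]
wrist_force: [0.9, -0.4, 0.1]
gripper_width: 0.003
gripper_force: 0.0
```

Emit:
{"op": "jog_arm", "data": {"increments": [[0.7,1,0,0],[0.7,1,0,0],[0.7,1,0,0],[0.7,1,0,0],[0.7,1,0,0],[0.7,1,0,0],[0.7,1,0,0],[0.7,1,0,0],[0.7,1,0,0],[0.7,1,0,0]]}}

```text
time_s: 4.3
tcp_pos: [0.4838, 0.2055, 0.5849]
ee_rot: [[0.999, 0.037, 0.0], [0.037, -0.999, 0.0], [0.0, -0.0, -1.0]]
wrist_force: [0.2, 0.1, 0.4]
gripper_width: 0.004
gripper_force: 0.0
```

Emit:
{"op": "jog_arm", "data": {"increments": [[0.7,1,0,0],[0.7,1,0,0],[0.7,1,0,0],[0.7,1,0,0],[0.7,1,0,0],[0.7,1,0,0],[0.7,1,0,0],[0.7,1,0,0]]}}

```text
time_s: 5.1
tcp_pos: [0.6018, 0.0499, 0.5848]
ee_rot: [[0.999, 0.037, 0.0], [0.037, -0.999, 0.0], [0.0, -0.0, -1.0]]
wrist_force: [-0.1, 1.5, 1.0]
gripper_width: 0.006
gripper_force: 0.0
```

Emit:
{"op": "jog_arm", "data": {"increments": [[1,0,0,0],[1,0,0,0],[1,0,0,0],[1,0,0,0],[1,0,0,0],[1,0,0,0],[1,0,0,0],[1,0,0,0],[1,0,0,0],[1,0,0,0]]}}

```text
time_s: 6.1
tcp_pos: [0.8017, 0.0581, 0.5849]
ee_rot: [[0.999, 0.037, 0.0], [0.037, -0.999, -0.0], [0.0, 0.0, -1.0]]
wrist_force: [0.3, 0.3, 0.4]
gripper_width: 0.003
gripper_force: 0.0
```

```bash
python3 -c "
from station import sense
s=sense();print(s['joints'],s['tcp_pos'])"
```

```text
[ 1.56161527e+01  4.36117429e+01  6.29278199e+01  6.22701451e-03
 -1.09311982e+02  7.65137913e+01] [0.80165243 0.05813096 0.58488189]
```

Emit:
{"op": "jog_arm", "data": {"increments": [[1,0,0,0],[1,0,0,0],[1,0,0,0],[1,0,0,0]]}}

```text
time_s: 6.5
tcp_pos: [0.8469, 0.0592, 0.5631]
ee_rot: [[0.999, 0.037, 0.025], [0.037, -0.999, -0.0], [0.025, 0.001, -1.0]]
wrist_force: [-0.3, -0.1, 1.0]
gripper_width: 0.002
gripper_force: 0.0
```

```bash
python3 -c "
from station import sense
s=sense();print(s['joints'],s['tcp_pos'])"
```

```text
[  14.90758984   53.66652256   80.58400555    0.42840232 -115.52894498
   77.4125484 ] [0.8469102  0.05923666 0.56308858]
```

Emit:
{"op": "jog_arm", "data": {"increments": [[1,0,-1,0],[1,0,-1,0],[1,0,-1,0],[1,0,-1,0],[1,0,-1,0],[1,0,-1,0]]}}

```text
time_s: 7.1
tcp_pos: [0.8255, 0.0555, 0.6163]
ee_rot: [[0.991, 0.037, 0.127], [0.037, -0.999, 0.001], [0.127, 0.004, -0.992]]
wrist_force: [-0.5, 0.7, 0.7]
gripper_width: 0.006
gripper_force: 0.0
```

```bash
python3 -c "
from station import sense
s=sense();print(s['joints'],s['tcp_pos'])"
```

```text
[  15.26501024   50.29685262   80.65497642    2.03552124 -113.28697213
   77.7885933 ] [0.82547127 0.05553959 0.61628586]
```

Emit:
{"op": "jog_arm", "data": {"increments": [[1,0,-0.5,0],[1,0,-0.5,0],[1,0,-0.5,0],[1,0,-0.5,0],[1,0,-0.5,0],[1,0,-0.5,0],[1,0,-0.5,0],[1,0,-0.5,0],[1,0,-0.5,0],[1,0,-0.5,0]]}}

```text
time_s: 8.1
tcp_pos: [0.831, 0.0536, 0.6356]
ee_rot: [[0.965, 0.036, 0.26], [0.037, -0.999, 0.0], [0.26, 0.01, -0.966]]
wrist_force: [1.2, 0.4, -0.4]
gripper_width: 0.005
gripper_force: 0.0
```

Emit:
{"op": "jog_arm", "data": {"increments": [[1,0,-0.3,0],[1,0,-0.3,0],[1,0,-0.3,0],[1,0,-0.3,0],[1,0,-0.3,0],[1,0,-0.3,0],[1,0,-0.3,0],[1,0,-0.3,0],[1,0,-0.3,0],[1,0,-0.3,0]]}}

```text
time_s: 9.1
tcp_pos: [0.8435, 0.053, 0.6458]
ee_rot: [[0.922, 0.034, 0.385], [0.037, -0.999, -0.0], [0.385, 0.015, -0.923]]
wrist_force: [-0.7, 0.9, -0.9]
gripper_width: 0.005
gripper_force: 0.0
```

```bash
python3 -c "
from station import sense
s=sense();print(s['joints'],s['tcp_pos'])"
```

```text
[ 15.30886031  49.42506432  80.59922031   5.933636   -99.2157415
  78.90488418] [0.84348727 0.05295458 0.64582461]
```

Emit:
{"op": "jog_arm", "data": {"increments": [[1,0,-0.15,0],[1,0,-0.15,0],[1,0,-0.15,0],[1,0,-0.15,0],[1,0,-0.15,0],[1,0,-0.15,0],[1,0,-0.15,0],[1,0,-0.15,0],[1,0,-0.15,0],[1,0,-0.15,0]]}}

```text
time_s: 10.1
tcp_pos: [0.8592, 0.0531, 0.6522]
ee_rot: [[0.864, 0.032, 0.502], [0.037, -0.999, -0.001], [0.502, 0.02, -0.865]]
wrist_force: [0.1, -0.3, -0.6]
gripper_width: 0.008
gripper_force: 0.0
```

Emit:
{"op": "jog_arm", "data": {"increments": [[1,0,0,0],[1,0,0,0],[1,0,0,0],[1,0,0,0],[1,0,0,0],[1,0,0,0],[1,0,0,0],[1,0,0,0],[1,0,0,0],[1,0,0,0]]}}

```text
time_s: 11.1
tcp_pos: [0.8783, 0.0536, 0.6543]
ee_rot: [[0.792, 0.029, 0.61], [0.037, -0.999, -0.002], [0.61, 0.024, -0.792]]
wrist_force: [0.8, -0.3, -0.2]
gripper_width: 0.001
gripper_force: 0.0
```

Emit:
{"op": "jog_arm", "data": {"increments": [[1,0,0.1,0],[1,0,0.1,0],[1,0,0.1,0],[-0.76,0,-0.65,0],[-0.76,0,-0.65,0],[-0.76,0,-0.65,0],[-0.76,0,-0.65,0],[-0.76,0,-0.65,0],[-0.76,0,-0.65,0],[-0.76,0,-0.65,0]]}}

```text
time_s: 12.1
tcp_pos: [0.7494, 0.0503, 0.6568]
ee_rot: [[0.767, 0.027, 0.641], [0.037, -0.999, -0.002], [0.64, 0.025, -0.768]]
wrist_force: [0.2, -0.1, 1.3]
gripper_width: 0.006
gripper_force: 0.0
```

Emit:
{"op": "jog_arm", "data": {"increments": [[-0.76,0,-0.65,0],[-0.76,0,-0.65,0],[-0.76,0,-0.65,0],[-0.76,0,-0.65,0],[-0.76,0,-0.65,0],[-0.76,0,-0.65,0],[-0.76,0,-0.65,0],[-0.76,0,-0.65,0],[-0.76,0,-0.65,0],[-0.76,0,-0.65,0]]}}

```text
time_s: 13.1
tcp_pos: [0.5495, 0.0448, 0.6595]
ee_rot: [[0.767, 0.027, 0.641], [0.037, -0.999, -0.002], [0.64, 0.025, -0.768]]
wrist_force: [-0.4, -0.1, -0.1]
gripper_width: 0.007
gripper_force: 0.0
```

Emit:
{"op": "jog_arm", "data": {"increments": [[-0.77,0,-0.64,0],[-0.77,0,-0.64,0],[-0.77,0,-0.64,0],[-0.77,0,-0.64,0],[-0.77,0,-0.64,0],[-0.77,0,-0.64,0],[-0.77,0,-0.64,0],[-0.64,0,0.77,0],[-0.64,0,0.77,0],[-0.64,0,0.77,0]]}}

```text
time_s: 14.1
tcp_pos: [0.4098, 0.0394, 0.599]
ee_rot: [[0.767, 0.028, 0.641], [0.037, -0.999, -0.001], [0.641, 0.024, -0.767]]
wrist_force: [-0.6, -0.7, 0.2]
gripper_width: 0.008
gripper_force: 0.0
```

Emit:
{"op": "jog_arm", "data": {"increments": [[-0.64,0,0.77,0],[-0.64,0,0.77,0],[-0.64,0,0.77,0],[-0.64,0,0.77,0],[-0.64,0,0.77,0],[-0.64,0,0.77,0],[-0.64,0,0.77,0],[-0.64,0,0.77,0],[-0.64,0,0.77,0],[-0.64,0,0.77,0]]}}

```text
time_s: 15.1
tcp_pos: [0.41, 0.0361, 0.4056]
ee_rot: [[0.776, 0.026, 0.63], [0.039, -0.999, -0.007], [0.629, 0.03, -0.777]]
wrist_force: [-0.2, 5.8, 0.9]
gripper_width: 0.006
gripper_force: 0.0
```

Emit:
{"op": "jog_arm", "data": {"increments": [[-0.64,0,0.77,0],[-0.64,0,0.77,0],[-0.64,0,0.77,0],[-0.64,0,0.77,0],[-0.64,0,0.77,0],[-0.64,0,0.77,0],[0,0,0,0]]}}

```text
time_s: 15.8
tcp_pos: [0.4089, 0.0531, 0.3608]
ee_rot: [[0.829, 0.008, 0.559], [0.037, -0.999, -0.04], [0.558, 0.053, -0.828]]
wrist_force: [-0.9, -0.6, -0.4]
gripper_width: 0.007
gripper_force: 0.0
```

```bash
python3 - <<'E'
from h import *
s=sense();print(s['joints'],s['tcp_pos'],s['wrist_force'])
im=eyes.capture('wrist');cv2.imwrite('pics/w0.png',im)
json.dump(dict(p=list(map(float,s['tcp_pos'])),R=np.array(s['ee_rot']).tolist()),open('w0.json','w'))
for n in ['clog','clog_toe','clog_heel','slide','slide_grip','heel_stop','gauge','rail_low']:
    print(n,[(np.round(d['centre'],3).tolist(),round(d['conf'],2)) for d in eyes.spot_in('wrist',n)[:3]])
E
```

```text
[ 12.4058213   -2.37127214 -58.45004225  84.16752894  -9.18033754
  -2.37587267] [0.40885099 0.05311419 0.36080266] [-0.89734941 -0.58722706 -0.44262314]
clog [([0.4, -0.157, 0.023], 0.9), ([0.612, 0.082, 0.055], 0.81)]
clog_toe [([0.397, -0.158, 0.02], 0.84), ([0.615, 0.087, 0.05], 0.57)]
clog_heel [([0.611, 0.083, 0.05], 0.68), ([0.399, -0.159, 0.024], 0.68)]
slide [([0.65, -0.116, 0.037], 0.97)]
slide_grip [([0.649, -0.116, 0.035], 0.95)]
heel_stop [([0.638, -0.014, 0.008], 0.93), ([0.65, -0.115, 0.036], 0.72)]
gauge [([0.64, -0.021, 0.008], 0.76), ([0.653, -0.116, 0.035], 0.66)]
rail_low [([0.597, 0.05, 0.255], 0.83)]
```

View pics/w0.png

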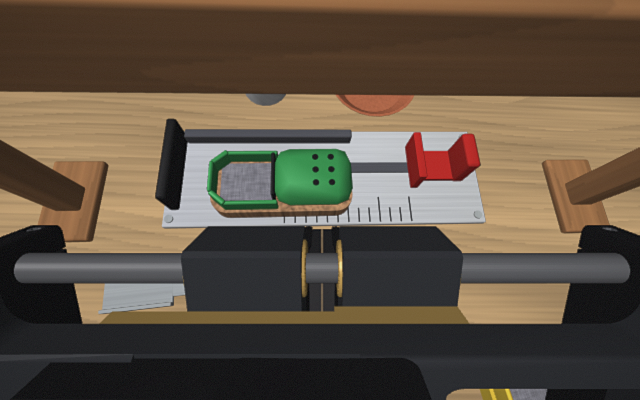

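The wrist view shows the plate corners at (163,227) and (485,221), the stop at (170,165), and the clog spanning u 208–352. The slide's toe face is at u≈408 and its grip at (465,155). The joints are near their limits here, so I'll fit the arm kinematics to check which poses are workable, and refine the scene poses.

```bash
cat >> h.py <<'E'
from scipy.spatial.transform import Rotation as Ro
def fk(q,P):
    a1,z0,off,L1,L2,L3,e,yo=P;q=np.deg2rad(q)
    Rz=lambda a:Ro.from_euler('z',a).as_matrix();Ry=lambda a:Ro.from_euler('y',a).as_matrix();Rx=lambda a:Ro.from_euler('x',a).as_matrix()
    B=Rz(q[0]);p=B@[a1,off,z0];B=B@Ry(q[1]);p=p+B@[0,0,L1];B=B@Ry(-q[2]);p=p+B@[L2,yo,e];B=B@Rx(q[3])@Ry(-q[4]);p=p+B@[L3,0,0]
    return p,B[:,0]
def wproj(X,w):
    k=eyes.get_calibration('wrist');R=np.array(w['R']);X=(np.asarray(X)-w['p'])@R
    M=np.linalg.inv(k['T_tool_cam']);p=X@M[:3,:3].T+M[:3,3];p=p@np.array(k['camera_matrix']).T;return p[:,:2]/p[:,2:]
E
python3 - <<'E'
from h import *
S=[([87.239,22.042,.453,0,-68.411],[.18866,.59562,.40363],[0,0,-1]),
([15.616,43.612,62.928,.006,-109.312],[.80165,.05813,.58488],[0,0,-1]),
([14.9076,53.6665,80.584,.4284,-115.529],[.84691,.05924,.56309],[.025,0,-1]),
([15.265,50.2969,80.655,2.0355,-113.287],[.82547,.05554,.61629],[.127,.001,-.992]),
([15.3089,49.4251,80.599,5.9336,-99.2157],[.84349,.05295,.64582],[.385,0,-.923]),
([12.4058,-2.3713,-58.45,84.1675,-9.1803],[.40885,.05311,.3608],[.559,-.04,-.828])]
def f(P):
    o=[]
    for q,p,z in S:
        a,b=fk(q,P);o+=list(a-p)+list(.2*(b-z))
    return np.array(o)
for s4 in [1]:
    q=least_squares(f,[.05,.3,-.16,.3,.3,.1,0,0]);P=q.x;print(P.round(4),abs(q.fun).max())
json.dump(list(P),open('fk.json','w'))
w=json.load(open('w0.json'))
t=lambda u,v:[260+u/4.5,140+v/4.5]
s=lambda u,v:[285+u/3.6,185+v/3.6]
obs={'top':[([-65,180,8],t(61,327)),([-65,-215,8],t(708,256))],
'side':[([-65,180,8],s(43,85)),([-65,-215,8],s(236,574)),([-45,160,53],s(73,47))],
'wrist':[([-65,180,8],[163,227]),([-65,-215,8],[485,221]),([45,-50,26],[351,132])]}
pj=lambda c,X:wproj(X,w) if c=='wrist' else proj(c,X)
fg=lambda p:np.concatenate([(pj(c,T2(p,[a for a,_ in o]))-[b for _,b in o]).ravel() for c,o in obs.items()])
q=least_squares(fg,[.64,.05,0]);g=q.x;print('gauge',g,np.rad2deg(g[2]),q.fun.round(1))
json.dump(dict(g=list(g)),open('g.json','w'))
def inv(u,v,z): # wrist pixel -> gauge mm at height z
    q=least_squares(lambda x:wproj(T2(g,[[x[0],x[1],z]]),w)[0]-[u,v],[0,0]);return q.x.round(1)
print('clog near bottom',inv(235,216,8),inv(335,214,8),'heel',inv(208,180,25),'toe',inv(352,190,20))
print('slide toe',inv(410,186,8),inv(407,133,48),'grip far top',inv(479,163,60))
E
```

```text
[ 0.1745  0.4689  0.282   0.3738  0.3391  0.2117 -0.0642 -0.4345] 0.08141821192763721
gauge [0.64171754 0.0480585  0.0427789 ] 2.4510503152939522 [-0.9 -0.2 -0.2 -0.9 -0.2 -0.6  1.  -0.7  0.3  1.6 -2.3 -1.1  2.  -1.1
  0.9  3. ]
clog near bottom [-54.5  94.8] [-54.1 -25.4] heel [-14.6 125.1] toe [-27.6 -46.3]
slide toe [ -18.6 -123.2] [  34.7 -113.4] grip far top [ -11.7 -187.7]
```

Emit:
{"op": "jog_arm", "data": {"increments": [[0.2,-0.4,0.4,0],[0.2,-0.4,0.4,0],[0.2,-0.4,0.4,0],[0.2,-0.4,0.4,0]], "grip": 87}}

```text
time_s: 16.65
tcp_pos: [0.4408, 0.0867, 0.3482]
ee_rot: [[0.832, 0.004, 0.555], [0.035, -0.998, -0.045], [0.554, 0.057, -0.831]]
wrist_force: [1.5, 0.5, 0.3]
gripper_width: 0.281
gripper_force: 0.0
```

```bash
python3 - <<'E'
from h import *
s=sense();print(np.round(s['joints'],2),s['tcp_pos'],s['ee_rot'])
S=[([87.239,22.042,.453,0,-68.411],[.18866,.59562,.40363],[0,0,-1]),
([15.616,43.612,62.928,.006,-109.312],[.80165,.05813,.58488],[0,0,-1]),
([14.9076,53.6665,80.584,.4284,-115.529],[.84691,.05924,.56309],[.025,0,-1]),
([15.265,50.2969,80.655,2.0355,-113.287],[.82547,.05554,.61629],[.127,.001,-.992]),
([15.3089,49.4251,80.599,5.9336,-99.2157],[.84349,.05295,.64582],[.385,0,-.923]),
([12.4058,-2.3713,-58.45,84.1675,-9.1803],[.40885,.05311,.3608],[.559,-.04,-.828])]
# infer: joint4 sign and base-yaw offset
def fk2(q,P,s4):
    a1,z0,off,L1,L2,L3,e,b=P;q=np.deg2rad(q)
    E=lambda a,t:Ro.from_euler(a,t).as_matrix()
    B=E('z',q[0]+b);p=B@[a1,off,z0];B=B@E('y',q[1]);p=p+B@[0,0,L1];B=B@E('y',-q[2]);p=p+B@[L2,0,e];B=B@E('x',s4*q[3])@E('y',-q[4]);return p+B@[L3,0,0],B[:,0]
for s4 in (1,-1):
    f=lambda P:np.concatenate([np.r_[fk2(q,P,s4)[0]-p,.2*(fk2(q,P,s4)[1]-z)] for q,p,z in S])
    q=least_squares(f,[.05,.3,-.16,.3,.3,.1,0,0],x_scale=.1);print(s4,q.x.round(4),abs(q.fun).max(),q.fun.round(3).reshape(-1,6)[-2:])
E
```

```text
[ 12.03   2.48 -55.56  94.59  -9.19 -12.74] [0.44077783 0.08672885 0.34818326] [[ 0.83195247  0.00439494  0.5548295 ]
 [ 0.03504001 -0.99838874 -0.0446331 ]
 [ 0.55373937  0.05657385 -0.83076598]]
1 [ 0.265   0.4828  0.0527  0.2906  0.3147  0.1188 -0.1088 -0.2774] 0.038098907638059176 [[ 0.013  0.003 -0.014 -0.003  0.02   0.   ]
 [-0.003 -0.006 -0.008 -0.003  0.033 -0.   ]]
-1 [ 0.3501  0.5287  0.0423  0.195   0.2879  0.048  -0.155  -0.2516] 0.041860751081751385 [[-0.002 -0.002 -0.018 -0.002 -0.019  0.   ]
 [-0.008 -0.032 -0.002 -0.005 -0.027 -0.   ]]
```

```bash
python3 - <<'E'
import re
t=open('h.py').read();i=t.index('def fk(');j=t.index('def wproj')
t=t[:i]+'''def fk(q,P):
    a1,z0,off,L1,L2,L3,e,d,y5=P;q=np.deg2rad(q)
    E=lambda a,t:Ro.from_euler(a,t).as_matrix()
    B=E('z',q[0]);p=B@[a1,off,z0];B=B@E('y',q[1]);p=p+B@[0,0,L1];B=B@E('y',-q[2]);p=p+B@[L2,0,e];B=B@E('x',-q[3])@E('y',-q[4]);return p+B@[L3,y5,d],B[:,0]
'''+t[j:]
open('h.py','w').write(t)
from h import *
s=sense()
S=[([87.239,22.042,.453,0,-68.411],[.18866,.59562,.40363],[0,0,-1]),
([15.616,43.612,62.928,.006,-109.312],[.80165,.05813,.58488],[0,0,-1]),
([14.9076,53.6665,80.584,.4284,-115.529],[.84691,.05924,.56309],[.025,0,-1]),
([15.265,50.2969,80.655,2.0355,-113.287],[.82547,.05554,.61629],[.127,.001,-.992]),
([15.3089,49.4251,80.599,5.9336,-99.2157],[.84349,.05295,.64582],[.385,0,-.923]),
([12.4058,-2.3713,-58.45,84.1675,-9.1803],[.40885,.05311,.3608],[.559,-.04,-.828]),
(list(s['joints'][:5]),list(s['tcp_pos']),list(np.array(s['ee_rot'])[:,2]))]
f=lambda P:np.concatenate([np.r_[fk(q,P)[0]-p,.2*(fk(q,P)[1]-z)] for q,p,z in S]+[.001*(P-[0,.3,-.16,.3,.3,.1,0,0,0])])
q=least_squares(f,[0,.3,-.16,.3,.3,.1,0,0,0],x_scale=.1);P=q.x;print(P.round(4),abs(q.fun[:-9]).max());print(q.fun[:-9].reshape(-1,6).round(3))
json.dump(list(P),open('fk.json','w'))
# feasibility of leaned poses
lim=np.deg2rad(0)
lo=np.array([-179,-69,-61,-181,-171]);hi=np.array([179,118,80.6,117.6,-9.2])
def ik(p,z,q0):
    o=least_squares(lambda q:np.r_[fk(q,P)[0]-p,.2*(fk(q,P)[1]-z)],np.clip(q0,lo+1,hi-1),bounds=(lo,hi),x_scale=50);return o.x,abs(o.fun).max()
for lean in (34,40,45):
  z=np.array([np.sin(np.deg2rad(lean)),.03*0,-np.cos(np.deg2rad(lean))])
  for tip in ([.58,.09,.02],[.61,.13,.02],[.64,-.14,.03],[.55,.09,.2],[.60,.0,.5],[.7,.0,.6]):
    p=np.array(tip)-.182*z
    res=[(ik(p,z,q0)) for q0 in ([15,20,-30,0,-20],[10,20,-30,-170,-20],[10,20,-30,90,-20])]
    print(lean,tip,[(x.round(0).tolist(),round(e,4)) for x,e in res])
E
```

```text
[ 1.600e-03  1.633e-01  3.000e-04  5.623e-01  4.218e-01  1.237e-01
 -1.800e-03 -4.000e-04 -1.602e-01] 0.0003452710597531272
[[ 0. -0.  0. -0. -0.  0.]
 [ 0. -0. -0.  0. -0.  0.]
 [-0. -0.  0.  0. -0.  0.]
 [ 0.  0.  0.  0. -0.  0.]
 [-0.  0. -0. -0. -0.  0.]
 [ 0.  0. -0.  0.  0. -0.]
 [-0.  0. -0.  0. -0.  0.]]
34 [0.58, 0.09, 0.02] [([-8.0, 26.0, -38.0, -163.0, -9.0], np.float64(0.0071)), ([-8.0, 26.0, -38.0, -163.0, -9.0], np.float64(0.0071)), ([-8.0, 26.0, -38.0, -163.0, -9.0], np.float64(0.0071))]
34 [0.61, 0.13, 0.02] [([30.0, 27.0, -30.0, -13.0, -9.0], np.float64(0.0472)), ([-4.0, 28.0, -37.0, -174.0, -9.0], np.float64(0.0037)), ([10.0, 25.0, -50.0, 118.0, -13.0], np.float64(0.0352))]
34 [0.64, -0.14, 0.03] [([-2.0, 28.0, -21.0, -34.0, -9.0], np.float64(0.0134)), ([-2.0, 28.0, -21.0, -34.0, -9.0], np.float64(0.0134)), ([-2.0, 28.0, -21.0, -34.0, -9.0], np.float64(0.0134))]
34 [0.55, 0.09, 0.2] [([16.0, 3.0, -54.0, 84.0, -9.0], np.float64(0.0027)), ([-8.0, 6.0, -44.0, -181.0, -9.0], np.float64(0.0392)), ([16.0, 3.0, -54.0, 84.0, -9.0], np.float64(0.0027))]
34 [0.6, 0.0, 0.5] [(
[... 1875 characters left out ...]
0, -17.0, -86.0, -12.0], np.float64(0.0)), ([-17.0, 28.0, -17.0, -86.0, -12.0], np.float64(0.0)), ([-17.0, 28.0, -17.0, -86.0, -12.0], np.float64(0.0))]
45 [0.55, 0.09, 0.2] [([5.0, 1.0, -57.0, 118.0, -9.0], np.float64(0.0221)), ([-9.0, 4.0, -46.0, -181.0, -9.0], np.float64(0.0232)), ([5.0, 1.0, -57.0, 118.0, -9.0], np.float64(0.0221))]
45 [0.6, 0.0, 0.5] [([22.0, -7.0, -17.0, 24.0, -41.0], np.float64(0.0)), ([-17.0, -7.0, -24.0, -181.0, -9.0], np.float64(0.1137)), ([22.0, -7.0, -17.0, 24.0, -41.0], np.float64(0.0))]
45 [0.7, 0.0, 0.6] [([19.0, 4.0, 11.0, 16.0, -54.0], np.float64(0.0)), ([-15.0, 1.0, -7.0, -181.0, -9.0], np.float64(0.1472)), ([19.0, 4.0, 11.0, 16.0, -54.0], np.float64(0.0))]
```

```bash
cat > bfs.py <<'E'
from h import *
from collections import deque
import sys
P=json.load(open('fk.json'))
lo=np.array([-179,-69,-61.2,-181,-171]);hi=np.array([179,118,80.6,117.6,-9.2])
def ik(p,z,q0):
    o=least_squares(lambda q:np.r_[fk(q,P)[0]-p,.2*(fk(q,P)[1]-z)],np.clip(q0,lo+.1,hi-.1),bounds=(lo,hi),x_scale=50,xtol=1e-6,ftol=1e-6,max_nfev=25);return o.x,abs(o.fun).max()
if __name__=='__main__':
  for lean,az in ((40,2),(45,2),(40,20),(32,2),(32,20)):
    l,a=np.deg2rad([lean,az]);z=np.array([np.sin(l)*np.cos(a),np.sin(l)*np.sin(a),-np.cos(l)])
    st=.04;X0=np.array([.60,0,.5]);q,e=ik(X0-.182*z,z,[20,-5,-11,19,-48])
    seen={(0,0,0):(q,None)};Q=deque([(0,0,0)])
    while Q:
        k=Q.popleft()
        for d in ((0,0,-1),(1,0,0),(-1,0,0),(0,1,0),(0,-1,0),(0,0,1)):
            n=tuple(np.add(k,d));X=X0+st*np.array(n)
            if n in seen or not(.5<X[0]<.69 and -.27<X[1]<.25 and 0<X[2]<.55): continue
            if X[0]>.57 and X[2]>.07 and X[2]<.42: continue
            q,e=ik(X-.182*z,z,seen[k][0])
            if e<1.5e-3 and abs(q-seen[k][0]).max()<70: seen[n]=(q,k);Q.append(n)
    low=[(n,v[0]) for n,v in seen.items() if n[2]<=-11]
    print(lean,az,len(seen),'low',len(low),[((X0+st*np.array(n)).round(2).tolist(),q.round(0).tolist()) for n,q in low[:30:3]])
    import pickle;pickle.dump(seen,open(f'bfs_{lean}_{az}.pkl','wb'))
E
time python3 bfs.py
```

```text
40 2 440 low 55 [([0.56, -0.16, 0.06], [-13.0, 20.0, -25.0, -59.0, -11.0]), ([0.6, -0.16, 0.06], [-10.0, 23.0, -22.0, -52.0, -9.0]), ([0.52, -0.12, 0.06], [-11.0, 16.0, -30.0, -66.0, -9.0]), ([0.56, -0.12, 0.02], [-15.0, 24.0, -25.0, -79.0, -11.0]), ([0.56, -0.24, 0.06], [-23.0, 23.0, -20.0, -59.0, -19.0]), ([0.52, -0.24, 0.06], [-27.0, 20.0, -24.0, -63.0, -21.0]), ([0.6, -0.2, 0.02], [-19.0, 28.0, -18.0, -67.0, -15.0]), ([0.64, -0.2, 0.06], [-12.0, 26.0, -16.0, -48.0, -12.0]), ([0.52, -0.24, 0.02], [-31.0, 25.0, -23.0, -73.0, -21.0]), ([0.68, -0.2, 0.06], [-10.0, 29.0, -13.0, -42.0, -12.0])]
45 2 466 low 96 [([0.56, -0.16, 0.06], [-23.0, 21.0, -25.0, -82.0, -17.0]), ([0.6, -0.16, 0.06], [-19.0, 23.0, -21.0, -77.0, -15.0]), ([0.52, -0.16, 0.02], [-34.0, 25.0, -31.0, -100.0, -25.0]), ([0.6, -0.16, 0.02], [-25.0, 28.0, -21.0, -92.0, -18.0]), ([0.64, -0.16, 0.06], [-15.0, 25.0, -17.0, -70.0, -13.0]), ([0.56, -0.08, 0.06], [-16.0, 19.0, -28.0, -93.0, -12.0]), ([0.52, -0.2, 0.02], [-36.0, 26.0, -28.0, -93.0, -26.0]), ([0.64, -0.16, 0.02], [-20.0, 30.0, -16.0, -86.0, -16.0]), ([0.56, -0.08
[... 1041 characters left out ...]
.0, -17.0]), ([0.68, -0.16, 0.06], [-1.0, 28.0, -21.0, -11.0, -9.0])]
32 20 507 low 70 [([0.56, 0.0, 0.06], [12.0, 19.0, -32.0, -30.0, -9.0]), ([0.56, -0.04, 0.06], [5.0, 19.0, -29.0, -36.0, -14.0]), ([0.56, -0.04, 0.02], [2.0, 23.0, -27.0, -47.0, -13.0]), ([0.52, -0.04, 0.06], [5.0, 16.0, -33.0, -39.0, -13.0]), ([0.6, -0.04, 0.02], [3.0, 26.0, -23.0, -42.0, -13.0]), ([0.68, 0.0, 0.06], [10.0, 27.0, -18.0, -22.0, -14.0]), ([0.52, -0.08, 0.06], [-3.0, 17.0, -30.0, -42.0, -18.0]), ([0.64, -0.04, 0.02], [4.0, 28.0, -19.0, -37.0, -14.0]), ([0.56, -0.12, 0.02], [-10.0, 25.0, -23.0, -49.0, -20.0]), ([0.64, -0.08, 0.06], [-0.0, 25.0, -18.0, -33.0, -20.0])]
real	0m49.516s
user	0m49.718s
sys	0m0.220s
```

```bash
python3 - <<'E'
import pickle,numpy as np
for n in ('40_2','45_2','40_20','32_20'):
    S=pickle.load(open(f'bfs_{n}.pkl','rb'));X0=np.array([.6,0,.5])
    print(n)
    for zi in (-12,-11,-9,-6):
        print(' z',round(.5+.04*zi,2))
        for xi in (-2,-1,0,1):
            print('  x',round(.6+.04*xi,2),' '.join(f"{S[(xi,yi,zi)][0][3]:5.0f}" if (xi,yi,zi) in S else '    .' for yi in range(-6,7)))
    # path to target
    k=(-1,2,-12)
    if k in S:
        path=[]
        while k: path.append((tuple((X0+.04*np.array(k)).round(2).tolist()),S[k][0].round(0).tolist()));k=S[k][1]
        print(path[::-1][::2])
E
```

```text
40_2
 z 0.02
  x 0.52   -73   -77   -82   -87   -94  -104  -120  -139  -154  -166  -176     .     .
  x 0.56   -69   -72   -76   -79   -86     .     .  -128  -151  -164  -175     .     .
  x 0.6   -64   -67   -68   -72     .     .     .     .  -141  -162  -174     .     .
  x 0.64   -59   -60   -60     .     .     .     .     .     .  -157  -173     .     .
 z 0.06
  x 0.52   -63   -64   -65   -66     .     .     .     .     .  -157  -174     .     .
  x 0.56   -59   -59   -59     .     .     .     .     .     .  -153  -173     .     .
  x 0.6   -54   -54   -52     .     .     .     .     .     .     .  -171     .     .
  x 0.64   -49   -48     .     .     .     .     .     .     .     .  -171     .     .
 z 0.14
  x 0.52   -43   -39   -31     .     .     .     .     .     .     .     .     .     .
  x 0.56   -40   -36   -28     .     .     .     .     .     .     .     .     .     .
  x 0.6     .     .     .     .     .     .     .     .     .     .     .     .     .
  x 0.64     .     .     .     .     .     .     .     .     .     .     .     .     .
 z 0.26
  x 0.52   -24   -17  
[... 5760 characters left out ...]
 x 0.52   -35   -35   -33   -30   -26   -20    -9     .     .     .     .     .     .
  x 0.56   -34   -33   -31   -29   -25   -20   -12     1     .     .     .     .     .
  x 0.6     .     .     .     .     .     .     .     .     .     .     .     .     .
  x 0.64     .     .     .     .     .     .     .     .     .     .     .     .     .
 z 0.26
  x 0.52   -27   -25   -23   -19   -15   -10    -3     4    11    18    24    30    34
  x 0.56   -26   -24   -22   -19   -15   -11    -5     1     7    14    20    25    30
  x 0.6     .     .     .     .     .     .     .     .     .     .     .     .     .
  x 0.64     .     .     .     .     .     .     .     .     .     .     .     .     .
```

```bash
cat > clr.py <<'E'
from bfs import *
g=json.load(open('g.json'))['g']
def links(q):
    a1,z0,off,L1,L2,L3,e,d,y5=P;qq=np.deg2rad(q);E=lambda a,t:Ro.from_euler(a,t).as_matrix()
    B=E('z',qq[0]);p=B@[a1,off,z0];B=B@E('y',qq[1]);p=p+B@[0,0,L1];el=p;B=B@E('y',-qq[2]);F=p+B@[L2,0,e];B=B@E('x',-qq[3])@E('y',-qq[4]);W=F+B@[0,y5,0];return [el,F,W,W+B@[L3,0,0]]
def clear(q):
    pts=links(q);c,s=np.cos(g[2]),np.sin(g[2]);out=[]
    for a,b in zip(pts[:-1],pts[1:]):
        X=a+np.linspace(0,1,60)[:,None]*(b-a);X=X-[g[0],g[1],0];G=np.c_[c*X[:,0]+s*X[:,1],-s*X[:,0]+c*X[:,1],X[:,2]]
        dd=np.array([np.maximum(0,np.maximum(-.045-G[:,0],G[:,0]+.015)),np.maximum(0,np.maximum(-.35-G[:,1],G[:,1]-.31)),np.maximum(0,np.maximum(.225-G[:,2],G[:,2]-.285))])
        out.append(np.linalg.norm(dd,axis=0).min()*1000)
    return np.round(out)
if __name__=='__main__':
  for lean,az in ((45,2.4),(40,2.4),(40,20),(32,20)):
    l,a=np.deg2rad([lean,az]);z=np.array([np.sin(l)*np.cos(a),np.sin(l)*np.sin(a),-np.cos(l)])
    q=np.array([-28,28,-21,-90,-18.]) if az<5 else np.array([-10,26,-20,-62,-18.])
    for name,X in (('slide start',[-3,-200,35]),('mid',[-3,-140,35]),('end',[-3,-85,35]),('toe',[-15,-60,20]),('toeend',[5,-20,20]),('side',[-65,40,20]),('sideend',[-33,77,20]),('top',[-90,-200,90]),):
        t=T2(g,[X])[0];q2,e=ik(t-.182*z,z,q);
        if e<2e-3:q=q2
        print(lean,az,name,t.round(3),q2.round(0),round(e,4),'clr forearm,wrist,flange',clear(q2),links(q2)[1].round(3),links(q2)[2].round(3))
E
python3 clr.py
```

```text
45 2.4 slide start [ 0.647 -0.152  0.035] [-17.  28. -16. -79. -14.] 0.0 clr forearm,wrist,flange [100.  99. 106.] [ 0.545 -0.165  0.364] [ 0.431 -0.161  0.251]
45 2.4 mid [ 0.645 -0.092  0.035] [-12.  27. -18. -86. -10.] 0.0 clr forearm,wrist,flange [100.  99. 106.] [ 0.542 -0.113  0.364] [ 0.429 -0.101  0.251]
45 2.4 end [ 0.642 -0.037  0.035] [ -10.   27.  -20. -100.   -9.] 0.0015 clr forearm,wrist,flange [100. 100. 107.] [ 0.533 -0.095  0.357] [ 0.425 -0.047  0.249]
45 2.4 toe [ 0.629 -0.013  0.02 ] [ -15.   28.  -26. -122.  -14.] 0.0 clr forearm,wrist,flange [111. 111. 125.] [ 0.498 -0.132  0.316] [ 0.413 -0.022  0.236]
45 2.4 toeend [0.648 0.028 0.02 ] [ -13.   30.  -27. -134.  -15.] 0.0 clr forearm,wrist,flange [104. 104. 110.] [ 0.5   -0.111  0.3  ] [0.431 0.019 0.236]
45 2.4 side [0.575 0.085 0.02 ] [ -12.   29.  -45. -159.  -29.] 0.0 clr forearm,wrist,flange [220. 220. 168.] [ 0.382 -0.081  0.253] [0.359 0.076 0.236]
45 2.4 sideend [0.605 0.124 0.02 ] [  -6.   30.  -42. -167.  -28.] 0.0 clr forearm,wrist,flange [194. 194. 140.] [ 0.407 -0.044  0.247] [0.389 0.114 0.236]
45 
[... 3092 characters left out ...]
 -22. -36. -11.] 0.0 clr forearm,wrist,flange [85. 85. 79.] [0.531 0.07  0.34 ] [ 0.477 -0.068  0.279]
32 20 toeend [0.648 0.028 0.02 ] [ 13.  29. -22. -30.  -9.] 0.0025 clr forearm,wrist,flange [81. 81. 61.] [0.526 0.12  0.331] [ 0.496 -0.029  0.28 ]
32 20 side [0.575 0.085 0.02 ] [ 18.  24. -27. -43.  -9.] 0.0171 clr forearm,wrist,flange [134. 134. 122.] [0.473 0.152 0.347] [0.427 0.015 0.278]
32 20 sideend [0.605 0.124 0.02 ] [ 23.  27. -24. -35.  -9.] 0.0209 clr forearm,wrist,flange [124. 124.  92.] [0.478 0.199 0.338] [0.462 0.051 0.28 ]
32 20 top [ 0.56  -0.156  0.09 ] [-11.  19. -21. -37. -27.] 0.0 clr forearm,wrist,flange [176. 176. 137.] [ 0.495 -0.099  0.424] [ 0.408 -0.211  0.349]
```

Emit:
{"op": "jog_arm", "data": {"increments": [[0.3,0,-0.95,0],[0.55,0.05,-0.83,0],[0.55,0.05,-0.83,0],[0.55,0.05,-0.83,0],[0.55,0.05,-0.83,0],[0.55,0.05,-0.83,0],[0.55,0.05,-0.83,0],[0.55,0.05,-0.83,0],[0.55,0.05,-0.83,0],[0.55,0.05,-0.83,0]]}}

```text
time_s: 17.65
tcp_pos: [0.4375, 0.0884, 0.538]
ee_rot: [[0.826, 0.001, 0.564], [0.035, -0.998, -0.049], [0.563, 0.06, -0.824]]
wrist_force: [0.6, -0.9, 0.1]
gripper_width: 0.991
gripper_force: 0.0
```

Emit:
{"op": "jog_arm", "data": {"increments": [[0.6,0.05,-0.8,0],[0.95,0.05,-0.3,0],[1,0,-0.1,0],[1,0,-0.1,0],[1,0,0,0],[1,0,0.1,0],[1,0,0.3,0],[1,0,0.4,0],[1,0,0.5,0],[1,0,0.55,0]]}}

```text
time_s: 18.65
tcp_pos: [0.6025, 0.0925, 0.6359]
ee_rot: [[0.826, 0.001, 0.564], [0.035, -0.998, -0.049], [0.563, 0.06, -0.824]]
wrist_force: [-0.2, -0.3, -0.6]
gripper_width: 0.998
gripper_force: 0.0
```

Emit:
{"op": "jog_arm", "data": {"increments": [[0.85,0,0.5,0],[0.85,0,0.5,0],[0.85,0,0.5,0],[0.85,0,0.5,0],[0.85,0,0.5,0],[0.85,0,0.5,0],[0.85,0,0.5,0],[0.85,0,0.5,0],[0.85,0,0.5,0],[0.85,0,0.5,0]]}}

```text
time_s: 19.65
tcp_pos: [0.7993, 0.0937, 0.6487]
ee_rot: [[0.826, 0.001, 0.563], [0.035, -0.998, -0.049], [0.562, 0.06, -0.825]]
wrist_force: [0.3, 0.2, -0.1]
gripper_width: 0.999
gripper_force: 0.0
```

Emit:
{"op": "jog_arm", "data": {"increments": [[0.85,0,0.5,0],[0.85,0,0.5,0],[1,0,0.2,0],[1,-0.3,0.1,0],[1,-0.3,0.1,0],[1,-0.3,0.1,0],[1,-0.3,0.1,0],[1,-0.3,0.1,0],[1,-0.3,0.1,0],[1,-0.3,0.1,0]]}}

```text
time_s: 20.65
tcp_pos: [0.8752, 0.1279, 0.6563]
ee_rot: [[0.77, 0.003, 0.639], [0.039, -0.998, -0.042], [0.637, 0.057, -0.768]]
wrist_force: [-0.4, 0.8, -0.3]
gripper_width: 1.002
gripper_force: 0.0
```

Emit:
{"op": "jog_arm", "data": {"increments": [[1,0,0.2,0],[1,0,0.2,0],[1,0,0.2,0],[1,0,0.2,0],[1,0,0.2,0],[1,0,0.3,0],[1,0,0.3,0],[1,0,0.3,0],[-0.7,0.3,-0.7,0],[-0.7,0.3,-0.7,0]]}}

```text
time_s: 21.65
tcp_pos: [0.873, 0.1078, 0.6402]
ee_rot: [[0.705, 0.005, 0.71], [0.044, -0.998, -0.038], [0.708, 0.058, -0.704]]
wrist_force: [1.1, 0.3, 1.1]
gripper_width: 0.998
gripper_force: 0.0
```

```bash
python3 - <<'E'
from clr import *
s=sense();R=np.array(s['ee_rot']);z=R[:,2];print(np.rad2deg(np.arccos(-z[2])),R.round(3).tolist(),s['tcp_pos'],np.round(s['joints'],1))
q=np.array(s['joints'][:5])
# straight-line path simulation (TCP waypoints as tip points)
tip=np.array(s['tcp_pos'])+.182*z
for X in ([.58,-.12,.53],[.555,-.17,.40],[.555,-.17,.2],[.555,-.17,.06],[.555,-.08,.03],[.56,.085,.025],[.603,.12,.025],[.57,-.03,.025],[.63,-.013,.022],[.648,.028,.022],[.56,-.1,.025],[.56,-.16,.03],[.647,-.155,.03],[.642,-.037,.03]):
    X=np.array(X);n=int(np.ceil(np.linalg.norm(X-tip)/.02));m=0;dq=0;cl=[999]*3
    for i in range(1,n+1):
        q2,e=ik(tip+(X-tip)*i/n-.182*z,z,q);m=max(m,e);dq=max(dq,abs(q2-q).max());q=q2;cl=np.minimum(cl,clear(q))
    tip=X;print(X,n,'err',round(m,4),'dq',round(dq),q.round(0),cl)
E
```

```text
45.28045747098401 [[0.705, 0.005, 0.71], [0.044, -0.998, -0.038], [0.708, 0.058, -0.704]] [0.87297528 0.10783165 0.64019683] [ 19.2  42.4  56.5  17.7 -62.2  70.1]
[ 0.58 -0.12  0.53] 24 err 0.0 dq 7 [  8.  -8.  -8.  11. -45.] [360. 395. 365.]
[ 0.555 -0.17   0.4  ] 8 err 0.0 dq 2 [  0.  -7. -23.   5. -29.] [413. 413. 302.]
[ 0.555 -0.17   0.2  ] 10 err 0.011 dq 9 [ -4.   5. -31. -26.  -9.] [281. 281. 185.]
[ 0.555 -0.17   0.06 ] 8 err 0.0105 dq 10 [-24.  20. -26. -87. -15.] [190. 190. 180.]
[ 0.555 -0.08   0.03 ] 5 err 0.0 dq 9 [ -27.   24.  -35. -125.  -21.] [189. 189. 184.]
[0.56  0.085 0.025] 9 err 0.0 dq 6 [ -11.   28.  -51. -170.  -34.] [220. 220. 179.]
[0.603 0.12  0.025] 3 err 0.0 dq 3 [  -4.   30.  -46. -178.  -32.] [221. 207. 140.]
[ 0.57  -0.03   0.025] 8 err 0.0 dq 5 [ -24.   27.  -40. -142.  -24.] [222. 212. 144.]
[ 0.63  -0.013  0.022] 4 err 0.0 dq 2 [ -19.   29.  -33. -145.  -20.] [158. 158. 124.]
[0.648 0.028 0.022] 3 err 0.0 dq 4 [ -15.   31.  -35. -157.  -21.] [155. 155. 109.]
[ 0.56  -0.1    0.025] 8 err 0.0 dq 5 [ -28.   25.  -33. -121.  -20.] [161. 161. 117.]
[ 0.56 -0.16  0.03] 4 err 0.0 dq 5 [ -29.   25.  -27. -103.  -18.] [184. 184. 187.]
[ 0.647 -0.155  0.03 ] 5 err 0.0 dq 5 [-17.  28. -17. -87. -10.] [ 98.  98. 110.]
[ 0.642 -0.037  0.03 ] 6 err 0.0006 dq 11 [ -17.   28.  -26. -128.  -13.] [ 98.  98. 110.]
```

Emit:
{"op": "jog_arm", "data": {"increments": [[-0.92,0.84,-0.95,0],[-0.92,0.84,-0.95,0],[-0.92,0.84,-0.95,0],[-0.92,0.84,-0.95,0],[-0.92,0.84,-0.95,0],[-0.92,0.84,-0.95,0],[-0.92,0.84,-0.95,0],[-0.92,0.84,-0.95,0]], "grip": 0}}

```text
time_s: 22.45
tcp_pos: [0.6576, -0.0289, 0.6563]
ee_rot: [[0.7, 0.004, 0.714], [0.043, -0.998, -0.037], [0.713, 0.056, -0.699]]
wrist_force: [1.5, 0.1, 0.0]
gripper_width: 0.353
gripper_force: 0.0
```

Emit:
{"op": "jog_arm", "data": {"increments": [[-0.92,0.84,-0.95,0],[-0.92,0.84,-0.95,0],[-0.92,0.84,-0.95,0],[-0.92,0.84,-0.95,0],[-0.92,0.84,-0.95,0],[-0.92,0.84,-0.95,0],[-0.92,0.84,-0.95,0],[-0.92,0.84,-0.95,0]]}}

```text
time_s: 23.25
tcp_pos: [0.4463, -0.1635, 0.6654]
ee_rot: [[0.7, 0.004, 0.715], [0.043, -0.998, -0.037], [0.713, 0.057, -0.699]]
wrist_force: [1.3, 0.2, 0.4]
gripper_width: 0.004
gripper_force: 0.0
```

Emit:
{"op": "jog_arm", "data": {"increments": [[-0.93,0.27,0.63,0],[-0.93,0.27,0.63,0],[-0.93,0.27,0.63,0],[-0.93,0.27,0.63,0],[-0.93,0.27,0.63,0],[-0.93,0.27,0.63,0]]}}

```text
time_s: 23.85
tcp_pos: [0.4232, -0.2032, 0.534]
ee_rot: [[0.7, 0.003, 0.715], [0.043, -0.998, -0.037], [0.713, 0.057, -0.699]]
wrist_force: [0.2, 0.0, -0.6]
gripper_width: 0.009
gripper_force: 0.0
```

Emit:
{"op": "jog_arm", "data": {"increments": [[-0.93,-0.08,0.92,0],[-0.93,-0.08,0.92,0],[-0.93,-0.08,0.92,0],[-0.93,-0.08,0.92,0],[-0.93,-0.08,0.92,0],[-0.93,-0.08,0.92,0],[-0.93,-0.08,0.92,0]]}}

```text
time_s: 24.55
tcp_pos: [0.424, -0.202, 0.3503]
ee_rot: [[0.7, 0.004, 0.714], [0.044, -0.998, -0.037], [0.713, 0.058, -0.699]]
wrist_force: [-0.0, -0.6, -0.3]
gripper_width: 0.0
gripper_force: 0.0
```

```bash
cat > st.py <<'E'
from clr import *
s=sense();R=np.array(s['ee_rot']);z=R[:,2];tip=np.array(s['tcp_pos'])+.182*z
c,sn=np.cos(g[2]),np.sin(g[2]);G=np.array([[c,sn,0],[-sn,c,0],[0,0,1]])
print('t',s['time_s'],'tip',tip.round(4),'gauge mm',(G@(tip-[g[0],g[1],0])*1000).round(1),'q',np.round(s['joints'],0),'F gauge',(G@s['wrist_force']).round(1),'lean',np.rad2deg(np.arccos(-z[2])).round(1),'y roll',(G@R[:,1]).round(3))
print('units per 20mm of gauge +x,+y,+z:',[(R.T@G.T[:,i]).round(3).tolist() for i in range(3)])
E
python3 st.py
```

```text
t 24.55 tip [ 0.554  -0.2088  0.223 ] gauge mm [ -98.6 -252.9  223. ] q [ -8.   5. -30. -20. -10. 118.] F gauge [-0.1 -0.6 -0.3] lean 45.7 y roll [-0.039 -0.998  0.058]
units per 20mm of gauge +x,+y,+z: [[0.701, -0.039, 0.712], [0.014, -0.998, -0.068], [0.713, 0.058, -0.699]]
```

Emit:
{"op": "jog_arm", "data": {"increments": [[-0.71,-0.06,0.7,0],[-0.71,-0.06,0.7,0],[-0.71,-0.06,0.7,0],[-0.71,-0.06,0.7,0],[-0.71,-0.06,0.7,0],[-0.71,-0.06,0.7,0],[-0.71,-0.06,0.7,0],[-0.71,-0.06,0.7,0]]}}

```text
time_s: 25.35
tcp_pos: [0.4331, -0.2011, 0.2079]
ee_rot: [[0.719, -0.003, 0.695], [0.036, -0.999, -0.041], [0.694, 0.054, -0.718]]
wrist_force: [0.5, -0.1, 0.2]
gripper_width: 0.007
gripper_force: 0.0
```

```bash
python3 st.py
```

```text
t 25.35 tip [ 0.5595 -0.2086  0.0772] gauge mm [ -93.1 -252.9   77.2] q [-22.  19. -23. -70. -13. 177.] F gauge [ 0.5 -0.1  0.2] lean 44.1 y roll [-0.046 -0.997  0.054]
units per 20mm of gauge +x,+y,+z: [[0.72, -0.046, 0.692], [0.005, -0.997, -0.071], [0.694, 0.054, -0.718]]
```

Emit:
{"op": "jog_arm", "data": {"increments": [[0.69,0.05,-0.72,0],[0.69,0.05,-0.72,0],[0,0,0,1],[0,0,0,1],[0,0,0,1],[0,0,0,1],[0,0,0,1],[0,0,0,1],[0,0,0,1],[0,0,0,1]]}}

```text
time_s: 26.35
tcp_pos: [0.4335, -0.1997, 0.249]
ee_rot: [[0.576, -0.429, 0.696], [-0.566, -0.823, -0.039], [0.59, -0.372, -0.717]]
wrist_force: [0.4, 0.5, 0.7]
gripper_width: 0.004
gripper_force: 0.0
```

Emit:
{"op": "jog_arm", "data": {"increments": [[0,0,0,1],[0,0,0,1],[0,0,0,1],[0,0,0,1],[0,0,0,1],[0,0,0,1],[0,0,0,1],[0,0,0,1],[0,0,0,1],[0,0,0,1]]}}

```text
time_s: 27.35
tcp_pos: [0.4335, -0.1997, 0.249]
ee_rot: [[0.093, -0.712, 0.696], [-0.985, -0.168, -0.039], [0.145, -0.682, -0.717]]
wrist_force: [0.4, 0.2, 0.1]
gripper_width: 0.009
gripper_force: 0.0
```

Emit:
{"op": "jog_arm", "data": {"increments": [[0,0,0,1],[0,0,0,1],[0,0,0,1],[0,0,0,1],[0,0,0,1],[0,0,0,1],[0,0,0,1],[0,0,0,1],[0,0,0,1],[0,0,0,1]]}}

```text
time_s: 28.35
tcp_pos: [0.4335, -0.1997, 0.249]
ee_rot: [[-0.445, -0.563, 0.696], [-0.807, 0.59, -0.039], [-0.389, -0.579, -0.717]]
wrist_force: [-0.3, 0.0, -0.1]
gripper_width: 0.004
gripper_force: 0.0
```

Emit:
{"op": "jog_arm", "data": {"increments": [[0,0,0,1],[0,0,0,1],[0,0,0,1],[0,0,0,1],[0,0,0,1],[0,0,0,1],[0,0,0,1],[0,0,0,1],[0,0,0,1],[0,0,0,1]]}}

```text
time_s: 29.35
tcp_pos: [0.4335, -0.1996, 0.249]
ee_rot: [[-0.714, -0.073, 0.696], [-0.139, 0.99, -0.039], [-0.686, -0.125, -0.717]]
wrist_force: [0.0, 0.3, -0.0]
gripper_width: 0.003
gripper_force: 0.0
```

```bash
python3 st.py
```

```text
t 29.35 tip [ 0.5603 -0.2068  0.1186] gauge mm [ -92.3 -251.1  118.6] q [-15.  15. -25. -53. -11. -19.] F gauge [ 0.   0.3 -0. ] lean 44.2 y roll [-0.03   0.992 -0.125]
units per 20mm of gauge +x,+y,+z: [[-0.719, -0.03, 0.694], [-0.108, 0.992, -0.069], [-0.686, -0.125, -0.717]]
```

Emit:
{"op": "jog_arm", "data": {"increments": [[0,0,0,0.65],[0.13,0.8,0.18,0],[0.13,0.8,0.18,0],[0.13,0.8,0.18,0],[0.13,0.8,0.18,0],[0.13,0.8,0.18,0],[0.13,0.8,0.18,0],[0.13,0.8,0.18,0],[0.13,0.8,0.18,0],[0.13,0.8,0.18,0]]}}

```text
time_s: 30.35
tcp_pos: [0.4276, -0.0682, 0.1884]
ee_rot: [[-0.705, -0.05, 0.708], [-0.093, 0.995, -0.022], [-0.703, -0.081, -0.706]]
wrist_force: [-0.3, 0.4, -0.6]
gripper_width: 0.002
gripper_force: 0.0
```

```bash
python3 st.py
```

```text
t 30.35 tip [ 0.5564 -0.0721  0.0599] gauge mm [ -90.4 -116.4   59.9] q [ -17.   19.  -30. -104.  -11.   32.] F gauge [-0.3  0.4 -0.6] lean 45.1 y roll [-0.007  0.997 -0.081]
units per 20mm of gauge +x,+y,+z: [[-0.708, -0.007, 0.706], [-0.062, 0.997, -0.052], [-0.703, -0.081, -0.706]]
```

Emit:
{"op": "jog_arm", "data": {"increments": [[0.04,0.79,0.12,0],[0.04,0.79,0.12,0],[0.04,0.79,0.12,0],[0.04,0.79,0.12,0],[0.04,0.79,0.12,0],[0.04,0.79,0.12,0],[0.04,0.79,0.12,0],[0.04,0.79,0.12,0],[0.04,0.79,0.12,0],[0.04,0.79,0.12,0]], "grip": 87}}

```text
time_s: 31.35
tcp_pos: [0.431, 0.088, 0.1532]
ee_rot: [[-0.706, -0.05, 0.707], [-0.091, 0.996, -0.02], [-0.703, -0.079, -0.707]]
wrist_force: [-0.4, 0.0, 0.2]
gripper_width: 0.835
gripper_force: 0.0
```

```bash
python3 st.py; python3 - <<'E'
from h import *
a=eyes.capture('wrist');b=eyes.capture('side')
cv2.imwrite('pics/v1.png',np.hstack([a,cv2.resize(b[150:350,240:440],(400,400))])[:, 240:] if 0 else np.hstack([cv2.resize(a,(400,250)),cv2.resize(b[170:320,270:420],(400,400))[:250]]))
E
```

```text
t 31.35 tip [0.5596 0.0843 0.0245] gauge mm [-80.5  39.7  24.5] q [ -11.   28.  -50. -167.  -33.   93.] F gauge [-0.4  0.   0.2] lean 45.0 y roll [-0.007  0.997 -0.079]
units per 20mm of gauge +x,+y,+z: [[-0.709, -0.007, 0.705], [-0.06, 0.997, -0.051], [-0.703, -0.079, -0.707]]
```

View pics/v1.png

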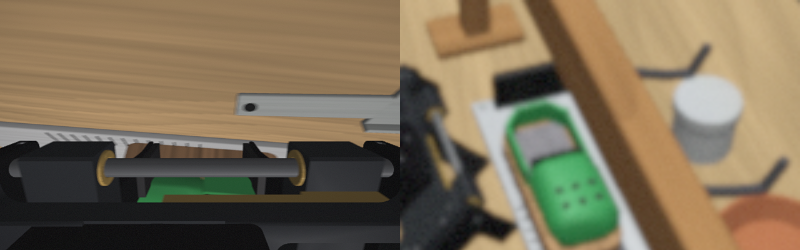

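Emit:
{"op": "jog_arm", "data": {"increments": [[-0.35,0,0.35,0],[-0.18,0,0.18,0],[-0.18,0,0.18,0],[-0.18,0,0.18,0],[-0.18,0,0.18,0],[-0.18,0,0.18,0],[-0.18,0,0.18,0]]}}

```text
time_s: 32.15
tcp_pos: [0.4718, 0.0888, 0.1532]
ee_rot: [[-0.706, -0.047, 0.707], [-0.088, 0.996, -0.022], [-0.703, -0.078, -0.707]]
wrist_force: [-3.2, 0.3, 2.3]
gripper_width: 0.999
gripper_force: 1.8
```

```bash
python3 st.py
```

```text
t 32.15 tip [0.6005 0.0848 0.0246] gauge mm [-39.7  38.4  24.6] q [ -10.   29.  -44. -168.  -29.   91.] F gauge [-3.2  0.5  2.3] lean 45.0 y roll [-0.004  0.997 -0.078]
units per 20mm of gauge +x,+y,+z: [[-0.709, -0.004, 0.705], [-0.057, 0.997, -0.052], [-0.703, -0.078, -0.707]]
```

Emit:
{"op": "jog_arm", "data": {"increments": [[-0.09,0,0.09,0],[-0.09,0,0.09,0],[-0.05,0,0.05,0]]}}

```text
time_s: 32.45
tcp_pos: [0.4781, 0.0892, 0.1531]
ee_rot: [[-0.706, -0.047, 0.707], [-0.088, 0.996, -0.022], [-0.703, -0.077, -0.707]]
wrist_force: [-4.6, -1.1, 4.6]
gripper_width: 0.998
gripper_force: 2.8
```

Emit:
{"op": "jog_arm", "data": {"increments": [[-0.05,0,0.05,0],[-0.05,0,0.05,0]]}}

```text
time_s: 32.65
tcp_pos: [0.479, 0.0894, 0.1529]
ee_rot: [[-0.708, -0.047, 0.704], [-0.088, 0.996, -0.021], [-0.701, -0.077, -0.709]]
wrist_force: [-13.9, -4.7, 10.4]
gripper_width: 0.998
gripper_force: 7.1
```

Emit:
{"op": "jog_arm", "data": {"increments": [[0.64,0,-0.64,0],[0.64,0,-0.64,0],[0.05,-0.93,0.05,0],[0.05,-0.93,0.05,0],[0.05,-0.93,0.05,0],[0.05,-0.93,0.05,0],[0.05,-0.93,0.05,0],[0.05,-0.93,0.05,0],[0,0,0,0]], "grip": 0}}

```text
time_s: 33.55
tcp_pos: [0.4519, -0.0261, 0.1542]
ee_rot: [[-0.703, -0.045, 0.71], [-0.088, 0.996, -0.024], [-0.706, -0.079, -0.704]]
wrist_force: [0.5, 1.3, 1.6]
gripper_width: 0.266
gripper_force: 0.0
```

```bash
python3 st.py
```

```text
t 33.55 tip [ 0.5811 -0.0305  0.0262] gauge mm [-63.9 -75.9  26.2] q [ -23.   26.  -37. -138.  -22.   71.] F gauge [0.6 1.3 1.6] lean 45.3 y roll [-0.002  0.997 -0.079]
units per 20mm of gauge +x,+y,+z: [[-0.706, -0.002, 0.708], [-0.058, 0.997, -0.055], [-0.706, -0.079, -0.704]]
```

Emit:
{"op": "jog_arm", "data": {"increments": [[-0.52,0,0.56,0],[-0.52,0,0.56,0],[-0.52,0,0.56,0],[-0.52,0,0.56,0],[-0.52,0,0.56,0],[0,0.3,0,0]]}}

```text
time_s: 34.15
tcp_pos: [0.5288, -0.014, 0.1508]
ee_rot: [[-0.702, -0.049, 0.711], [-0.09, 0.996, -0.021], [-0.707, -0.078, -0.703]]
wrist_force: [0.1, -0.7, 0.8]
gripper_width: 0.005
gripper_force: 0.0
```

```bash
python3 st.py;  python3 - <<'E'
from h import *
b=eyes.capture('side');a=eyes.capture('top')
cv2.imwrite('pics/v2.png',np.hstack([cv2.resize(b[190:340,280:430],(400,400),interpolation=3),cv2.resize(a[140:240,260:360],(400,400),interpolation=3)]))
E
```

```text
t 34.15 tip [ 0.6582 -0.0177  0.0228] gauge mm [ 13.7 -66.4  22.8] q [ -16.   30.  -25. -133.  -14.   60.] F gauge [ 0.1 -0.7  0.8] lean 45.3 y roll [-0.006  0.997 -0.078]
units per 20mm of gauge +x,+y,+z: [[-0.705, -0.006, 0.709], [-0.06, 0.997, -0.051], [-0.707, -0.078, -0.703]]
```

View pics/v2.png

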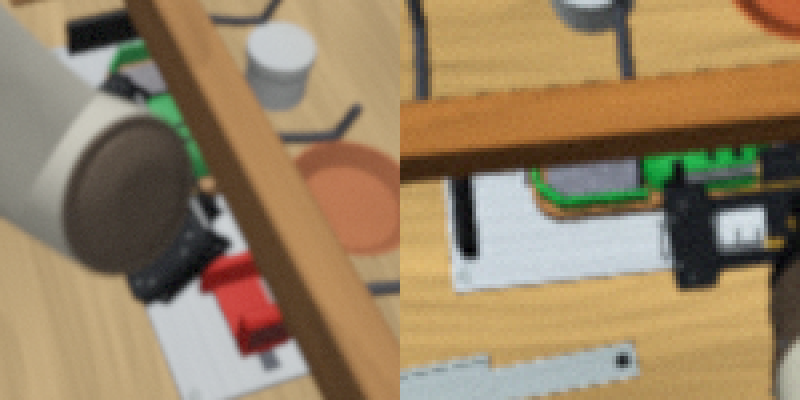

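Emit:
{"op": "jog_arm", "data": {"increments": [[-0.02,0.3,-0.02,0],[-0.02,0.25,-0.01,0],[-0.02,0.25,-0.01,0],[-0.02,0.25,-0.01,0],[-0.02,0.25,-0.01,0],[-0.02,0.25,-0.01,0],[-0.02,0.25,-0.01,0],[-0.02,0.2,-0.01,0]]}}

```text
time_s: 35.05
tcp_pos: [0.5244, 0.0252, 0.15]
ee_rot: [[-0.707, -0.046, 0.706], [-0.087, 0.996, -0.022], [-0.702, -0.077, -0.708]]
wrist_force: [-0.5, -2.3, -0.2]
gripper_width: 0.006
gripper_force: 1.0
```

```bash
python3 st.py
```

```text
t 35.05 tip [0.6529 0.0212 0.0211] gauge mm [ 10.  -27.4  21.1] q [ -15.   30.  -31. -150.  -18.   77.] F gauge [-0.6 -2.3 -0.2] lean 44.9 y roll [-0.003  0.997 -0.077]
units per 20mm of gauge +x,+y,+z: [[-0.71, -0.003, 0.704], [-0.056, 0.997, -0.053], [-0.702, -0.077, -0.708]]
```

Emit:
{"op": "jog_arm", "data": {"increments": [[0,0.15,-0.02,0],[0,0.1,-0.01,0],[0,0.05,0,0]]}}

```text
time_s: 35.35
tcp_pos: [0.5244, 0.0304, 0.1504]
ee_rot: [[-0.707, -0.044, 0.706], [-0.086, 0.996, -0.024], [-0.702, -0.078, -0.708]]
wrist_force: [-3.5, -11.9, 1.4]
gripper_width: 0.009
gripper_force: 5.7
```

Emit:
{"op": "jog_arm", "data": {"increments": [[0,0.05,0,0],[0,0.05,0,0]]}}

```text
time_s: 35.55
tcp_pos: [0.5246, 0.0311, 0.1506]
ee_rot: [[-0.707, -0.041, 0.706], [-0.084, 0.996, -0.026], [-0.702, -0.078, -0.708]]
wrist_force: [-4.1, -18.6, 3.4]
gripper_width: 0.006
gripper_force: 9.6
```

Emit:
{"op": "jog_arm", "data": {"increments": [[0.03,-0.5,0.03,0],[0.6,0,-0.6,0],[0.6,0,-0.6,0],[0.6,0,-0.6,0],[0.6,0,-0.6,0],[0.6,0,-0.6,0]]}}

```text
time_s: 36.15
tcp_pos: [0.4395, 0.0195, 0.1507]
ee_rot: [[-0.704, -0.047, 0.708], [-0.088, 0.996, -0.022], [-0.704, -0.078, -0.706]]
wrist_force: [0.5, -0.7, -0.2]
gripper_width: 0.003
gripper_force: 0.0
```

Emit:
{"op": "jog_arm", "data": {"increments": [[-0.05,0.91,-0.05,0],[-0.05,0.91,-0.05,0],[-0.05,0.91,-0.05,0],[-0.05,0.91,-0.05,0],[-0.05,0.91,-0.05,0],[-0.05,0.91,-0.05,0],[0,0,0,0],[0,0,0,0],[0,0,0,0]], "grip": 87}}

```text
time_s: 37.05
tcp_pos: [0.4352, 0.1283, 0.1505]
ee_rot: [[-0.705, -0.046, 0.708], [-0.088, 0.996, -0.022], [-0.704, -0.078, -0.706]]
wrist_force: [0.4, 0.0, -0.2]
gripper_width: 0.741
gripper_force: 0.0
```

```bash
python3 st.py
```

```text
t 37.05 tip [0.564  0.1243 0.022 ] gauge mm [-74.4  79.5  22. ] q [  -5.   29.  -51. -176.  -35.   95.] F gauge [ 0.4  0.  -0.2] lean 45.1 y roll [-0.004  0.997 -0.078]
units per 20mm of gauge +x,+y,+z: [[-0.708, -0.004, 0.706], [-0.057, 0.997, -0.052], [-0.704, -0.078, -0.706]]
```

Emit:
{"op": "jog_arm", "data": {"increments": [[-0.28,0,0.25,0],[-0.28,0,0.25,0],[-0.28,0,0.25,0],[-0.28,0,0.25,0],[-0.25,0,0.23,0]]}}

```text
time_s: 37.55
tcp_pos: [0.4725, 0.1304, 0.1523]
ee_rot: [[-0.705, -0.046, 0.707], [-0.088, 0.996, -0.022], [-0.704, -0.078, -0.706]]
wrist_force: [-0.6, 0.8, -0.0]
gripper_width: 0.996
gripper_force: 0.0
```

Emit:
{"op": "jog_arm", "data": {"increments": [[-0.1,0,0.1,0],[-0.05,0,0.05,0],[-0.05,0,0.05,0]]}}

```text
time_s: 37.85
tcp_pos: [0.4766, 0.1309, 0.152]
ee_rot: [[-0.707, -0.047, 0.706], [-0.088, 0.996, -0.022], [-0.702, -0.077, -0.708]]
wrist_force: [-3.2, -1.2, 3.3]
gripper_width: 1.002
gripper_force: 2.0
```

```bash
python3 st.py
```

```text
t 37.85 tip [0.6051 0.127  0.0232] gauge mm [-33.2  80.4  23.2] q [  -4.   30.  -46. -177.  -30.   95.] F gauge [-3.3 -1.1  3.3] lean 44.9 y roll [-0.005  0.997 -0.077]
units per 20mm of gauge +x,+y,+z: [[-0.71, -0.005, 0.704], [-0.058, 0.997, -0.052], [-0.702, -0.077, -0.708]]
```

Light contact so far. I'll press a little more to get it flush with the fence.

Emit:
{"op": "jog_arm", "data": {"increments": [[-0.05,0,0.05,0],[-0.05,0,0.05,0],[-0.05,0,0.05,0]]}}

```text
time_s: 38.15
tcp_pos: [0.478, 0.1312, 0.1516]
ee_rot: [[-0.71, -0.049, 0.703], [-0.089, 0.996, -0.021], [-0.699, -0.077, -0.711]]
wrist_force: [-17.2, -4.3, 11.6]
gripper_width: 0.999
gripper_force: 8.5
```

Emit:
{"op": "jog_arm", "data": {"increments": [[0.71,0,-0.7,0],[0.71,0,-0.7,0],[0.02,-1,0.02,0],[0.02,-1,0.02,0],[0.02,-1,0.02,0],[0.02,-1,0.02,0],[0.02,-1,0.02,0],[0.02,-1,0.02,0]], "grip": 36}}

```text
time_s: 38.95
tcp_pos: [0.447, 0.0083, 0.1578]
ee_rot: [[-0.706, -0.046, 0.707], [-0.087, 0.996, -0.022], [-0.703, -0.077, -0.707]]
wrist_force: [-0.2, 1.2, -0.5]
gripper_width: 0.432
gripper_force: 0.0
```

Emit:
{"op": "jog_arm", "data": {"increments": [[0.02,-1,0.02,0],[0.02,-1,0.02,0],[0.02,-1,0.02,0],[0.02,-1,0.02,0],[0.02,-1,0.02,0],[0.02,-1,0.02,0],[0.02,-1,0.02,0],[0,0,0,0]]}}

```text
time_s: 39.75
tcp_pos: [0.4544, -0.1315, 0.1653]
ee_rot: [[-0.705, -0.047, 0.708], [-0.089, 0.996, -0.023], [-0.704, -0.079, -0.706]]
wrist_force: [-0.0, 0.3, -0.1]
gripper_width: 0.415
gripper_force: 0.0
```

```bash
python3 st.py; python3 - <<'E'
from h import *
s=sense();w=dict(p=s['tcp_pos'],R=s['ee_rot'])
ims=[eyes.capture('top')]
for n in ['slide_grip','clog']:
    print(n,[(np.round(d['centre'],3).tolist(),round(d['conf'],2)) for d in eyes.spot_in('top',n)[:3]])
b=eyes.capture('side');print([(np.round(d['centre'],3).tolist(),round(d['conf'],2)) for d in eyes.spot_in('side','slide')[:2]])
cv2.imwrite('pics/v3.png',np.vstack([cv2.resize(ims[0][150:225,260:420],None,fx=5,fy=4,interpolation=3)[:, :800],np.zeros((2,800,3),np.uint8),cv2.copyMakeBorder(cv2.resize(b[190:265,280:360],None,fx=4,fy=4,interpolation=3)[:290],0,0,0,480,0)]))
E
```

```text
t 39.75 tip [ 0.5833 -0.1357  0.0369] gauge mm [ -66.2 -181.1   36.9] q [-23.  24. -25. -99. -15.  31.] F gauge [-0.   0.3 -0.1] lean 45.1 y roll [-0.004  0.997 -0.079]
units per 20mm of gauge +x,+y,+z: [[-0.708, -0.004, 0.706], [-0.059, 0.997, -0.053], [-0.704, -0.079, -0.706]]
slide_grip [([0.638, -0.107, 0.02], 0.51)]
clog [([0.424, 0.396, 0.047], 0.93), ([0.621, 0.123, 0.041], 0.83), ([0.344, 0.022, 0.052], 0.77)]
[([0.652, -0.104, 0.027], 0.97)]
```

View pics/v3.png

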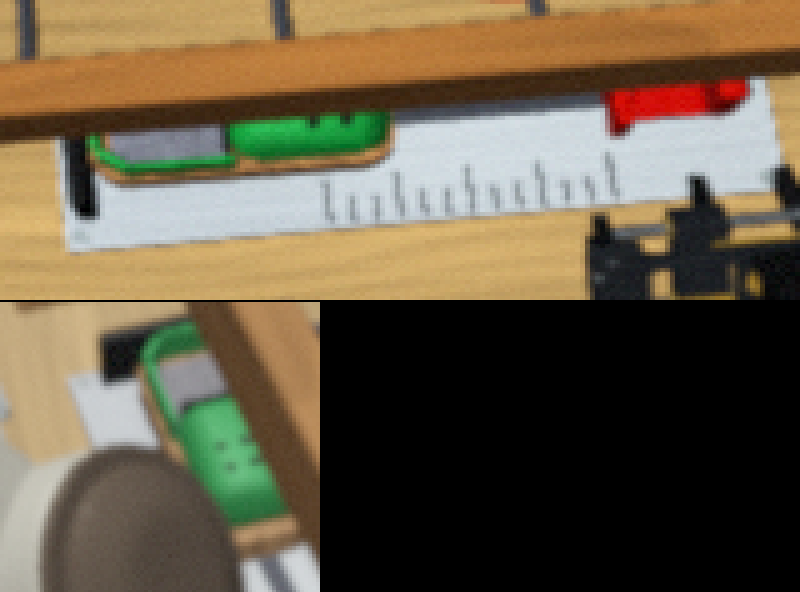

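Emit:
{"op": "jog_arm", "data": {"increments": [[-0.5,0,0.5,0],[-0.5,0,0.5,0],[-0.5,0,0.5,0],[-0.5,0,0.5,0],[-0.48,0,0.48,0],[0,0,0,0]]}}

```text
time_s: 40.6
tcp_pos: [0.5231, -0.1275, 0.1619]
ee_rot: [[-0.702, -0.05, 0.71], [-0.089, 0.996, -0.018], [-0.706, -0.076, -0.704]]
wrist_force: [-0.4, 0.5, -0.6]
gripper_width: 0.409
gripper_force: 0.0
```

```bash
python3 st.py
```

```text
t 40.6 tip [ 0.6523 -0.1308  0.0338] gauge mm [   3.  -179.1   33.8] q [-14.  28. -17. -86.  -9.  11.] F gauge [-0.4  0.5 -0.6] lean 45.3 y roll [-0.007  0.997 -0.076]
units per 20mm of gauge +x,+y,+z: [[-0.706, -0.007, 0.709], [-0.059, 0.997, -0.049], [-0.706, -0.076, -0.704]]
```

Emit:
{"op": "jog_arm", "data": {"increments": [[-0.03,0.5,-0.03,0],[-0.03,0.5,-0.03,0],[-0.03,0.5,-0.03,0],[-0.03,0.5,-0.03,0],[-0.03,0.5,-0.03,0],[-0.03,0.5,-0.03,0],[-0.03,0.5,-0.03,0],[-0.03,0.5,-0.03,0],[-0.03,0.5,-0.03,0]]}}

```text
time_s: 41.5
tcp_pos: [0.5157, -0.0394, 0.1603]
ee_rot: [[-0.699, -0.047, 0.714], [-0.087, 0.996, -0.02], [-0.71, -0.077, -0.7]]
wrist_force: [2.6, -2.4, -0.9]
gripper_width: 0.412
gripper_force: 1.4
```

```bash
python3 st.py; python3 - <<'E'
from h import *
eyes.capture('side')
print([(np.round(d['centre'],3).tolist(),round(d['conf'],2)) for d in eyes.spot_in('side','slide')[:2]])
E
```

```text
t 41.5 tip [ 0.6456 -0.0432  0.0329] gauge mm [  0.  -91.3  32.9] q [ -15.   27.  -23. -118.  -11.   43.] F gauge [ 2.5 -2.5 -0.9] lean 45.6 y roll [-0.004  0.997 -0.077]
units per 20mm of gauge +x,+y,+z: [[-0.702, -0.004, 0.713], [-0.057, 0.997, -0.051], [-0.71, -0.077, -0.7]]
[([0.654, -0.047, 0.039], 0.82)]
```

Emit:
{"op": "jog_arm", "data": {"increments": [[-0.03,0.3,-0.01,0],[-0.03,0.3,-0.01,0],[-0.03,0.3,-0.01,0],[-0.02,0.25,-0.01,0],[-0.01,0.15,-0.01,0],[-0.01,0.1,0,0]]}}

```text
time_s: 42.2
tcp_pos: [0.5144, -0.0111, 0.16]
ee_rot: [[-0.7, -0.048, 0.712], [-0.088, 0.996, -0.019], [-0.709, -0.076, -0.702]]
wrist_force: [-1.7, -2.9, -0.4]
gripper_width: 0.415
gripper_force: 1.3
```

```bash
python3 st.py
```

```text
t 42.2 tip [ 0.644  -0.0145  0.0323] gauge mm [ -0.4 -62.6  32.3] q [ -16.   28.  -27. -132.  -13.   59.] F gauge [-1.8 -2.8 -0.4] lean 45.4 y roll [-0.005  0.997 -0.076]
units per 20mm of gauge +x,+y,+z: [[-0.703, -0.005, 0.711], [-0.058, 0.997, -0.049], [-0.709, -0.076, -0.702]]
```

Emit:
{"op": "jog_arm", "data": {"increments": [[0,0.06,0,0],[0,0.05,0,0],[0,0.05,0,0]]}}

```text
time_s: 42.5
tcp_pos: [0.5149, -0.0076, 0.16]
ee_rot: [[-0.699, -0.049, 0.713], [-0.088, 0.996, -0.018], [-0.71, -0.075, -0.7]]
wrist_force: [-2.0, -4.8, -0.4]
gripper_width: 0.415
gripper_force: 2.4
```

Emit:
{"op": "jog_arm", "data": {"increments": [[0,0.05,0,0],[0,0.04,0,0]]}}

```text
time_s: 42.7
tcp_pos: [0.5151, -0.0068, 0.1601]
ee_rot: [[-0.7, -0.046, 0.713], [-0.087, 0.996, -0.021], [-0.709, -0.077, -0.701]]
wrist_force: [-3.2, -10.4, 1.3]
gripper_width: 0.416
gripper_force: 4.9
```

Contact now, at about 10 N. I'll add a touch more, then hold.

Emit:
{"op": "jog_arm", "data": {"increments": [[0,0.03,0,0],[0,0,0,0],[0,0,0,0],[0,0,0,0]]}}

```text
time_s: 43.1
tcp_pos: [0.5151, -0.0066, 0.1601]
ee_rot: [[-0.7, -0.046, 0.713], [-0.087, 0.996, -0.022], [-0.709, -0.077, -0.701]]
wrist_force: [-3.5, -10.2, 0.5]
gripper_width: 0.417
gripper_force: 4.7
```

Emit:
{"op": "jog_arm", "data": {"increments": [[0,0,0,0],[0,0,0,0],[0,0,0,0]]}}

```text
time_s: 43.4
tcp_pos: [0.5151, -0.0066, 0.1601]
ee_rot: [[-0.7, -0.046, 0.713], [-0.087, 0.996, -0.022], [-0.709, -0.077, -0.701]]
wrist_force: [-2.5, -9.0, 1.7]
gripper_width: 0.415
gripper_force: 4.7
```

Emit:
{"op": "jog_arm", "data": {"increments": [[0,0.04,0,0],[0,0,0,0],[0,0,0,0],[0,0,0,0],[0,0,0,0],[0,0,0,0],[0,0,0,0],[0,0,0,0]]}}

```text
time_s: 44.2
tcp_pos: [0.5152, -0.0063, 0.1601]
ee_rot: [[-0.7, -0.045, 0.712], [-0.086, 0.996, -0.023], [-0.708, -0.077, -0.701]]
wrist_force: [-3.7, -12.1, 2.1]
gripper_width: 0.418
gripper_force: 5.8
```

Emit:
{"op": "jog_arm", "data": {"increments": [[0.01,-0.2,0.01,0],[0.01,-0.3,0.01,0],[0,0,0,0]]}}

```text
time_s: 44.5
tcp_pos: [0.5164, -0.0141, 0.1608]
ee_rot: [[-0.696, -0.05, 0.717], [-0.089, 0.996, -0.017], [-0.713, -0.075, -0.697]]
wrist_force: [0.0, -0.1, 0.1]
gripper_width: 0.413
gripper_force: 0.0
```

```bash
python3 st.py
```

```text
t 44.5 tip [ 0.6468 -0.0171  0.0339] gauge mm [  2.3 -65.3  33.9] q [ -16.   28.  -26. -130.  -13.   57.] F gauge [ 0.  -0.1  0.1] lean 45.8 y roll [-0.008  0.997 -0.075]
units per 20mm of gauge +x,+y,+z: [[-0.699, -0.008, 0.715], [-0.059, 0.997, -0.047], [-0.713, -0.075, -0.697]]
```

Free of contact. Now I'll withdraw straight along −x.

Emit:
{"op": "jog_arm", "data": {"increments": [[0.35,0,-0.36,0],[0.7,0,-0.71,0],[0.7,0,-0.71,0],[0.7,0,-0.71,0],[0.7,0,-0.71,0],[0.7,0,-0.71,0],[0,-0.9,0,0],[0,-0.9,0,0],[0,-0.9,0,0],[0,-0.9,0,0]]}}

```text
time_s: 45.5
tcp_pos: [0.4098, -0.0917, 0.166]
ee_rot: [[-0.697, -0.05, 0.716], [-0.088, 0.996, -0.017], [-0.712, -0.075, -0.698]]
wrist_force: [0.7, 0.4, -1.1]
gripper_width: 0.412
gripper_force: 0.0
```

```bash
python3 st.py; python3 - <<'E'
from h import *
a=eyes.capture('top');b=eyes.capture('side')
for n in ['slide','clog','saucer','tin','shoehorn']: print(n,[(np.round(d['centre'],3).tolist(),round(d['conf'],2)) for d in eyes.spot_in('top',n)[:3]])
cv2.imwrite('pics/v4.png',np.hstack([cv2.resize(a[150:230,260:360],(500,400),interpolation=3),cv2.resize(b[190:310,285:375],(300,400),interpolation=3)]))
E
```

```text
t 45.5 tip [ 0.5401 -0.0947  0.0389] gauge mm [-107.7 -138.3   38.9] q [ -27.   22.  -34. -115.  -20.   51.] F gauge [ 0.7  0.3 -1.1] lean 45.7 y roll [-0.007  0.997 -0.075]
units per 20mm of gauge +x,+y,+z: [[-0.7, -0.007, 0.714], [-0.058, 0.997, -0.047], [-0.712, -0.075, -0.698]]
slide [([0.635, 0.009, 0.021], 0.48)]
clog [([0.425, 0.397, 0.047], 0.97), ([0.622, 0.122, 0.039], 0.8), ([0.433, -0.21, 0.049], 0.69)]
saucer [([0.791, -0.031, 0.01], 0.72), ([0.604, 0.014, 0.279], 0.18)]
tin [([0.772, 0.121, 0.059], 0.81)]
shoehorn [([0.504, 0.215, 0.001], 0.96), ([0.771, 0.118, 0.062], 0.25)]
```

View pics/v4.png

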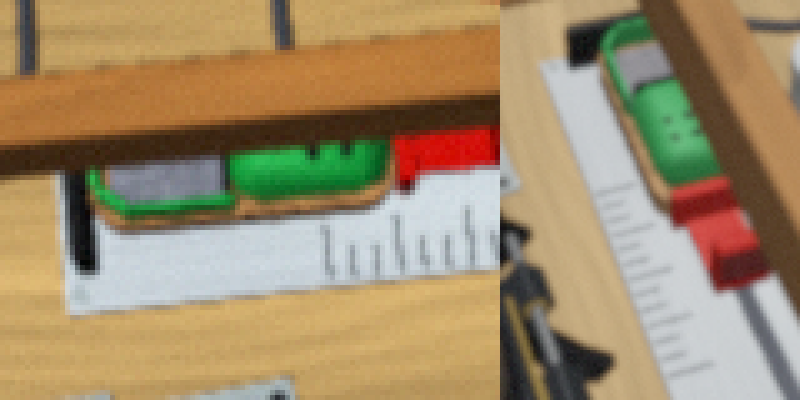

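The view shows the clog's heel against the stop (crop 95,190), its side parallel to the plate edge, and the slide against the toe (crop 395,165). The gripper is clear and the bystanders are where they were.

```bash
python3 -c "
from station import r
print(r.finish_job())"
```

```text
the job is handed in; nothing more can be done
None
```

The green clog was seated against the fence and heel stop, the red slide pressed on its toe at roughly 7–10 N for over a second, then released and left there; the job was handed in at about 45.6 s, with no verdict shown.

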